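# Load a vial shaker, pin its hold-down bar and switch it on

## Robot

A 6-joint arm with a two-finger parallel gripper is mounted at the origin on a cart in front of the work surface, level with it; the furniture and walls round the work are solid. World frame = base frame: x ahead of the robot, y to its left, z up, the work surface at z = 0. Lengths are in mm, angles in rad, forces in N, time in s.
With the tool pointing down it reaches from about 275 to 750 mm from the base axis. Payload 10.2 kg.
Tool frame: the origin (TCP) lies at the very end of the fingers, on their centre line; the grasp point (between the pads) lies 19 mm behind it; z points along the fingers, x is the direction in which the jaws open and shut, and the axes are right-handed (so a half turn about z gives the same grasp; the last joint's range is limited). The gripper opens to 88 mm and grips with 3 to 60 N. Pads are 18 mm wide; open, the fingers measure 123 mm over their backs; the gripper's body (75 mm by 187 mm) begins 45 mm behind the grasp point.
Start: joints at [-1.33, 0.313, 1.498, -0, 1.331, -0.223], TCP at [234.848, -469.551, 238.72] pointing down, gripper open.
Joint ranges: [-2.94, 2.94], [-0.97, 2.17], [0.19, 2.56], [-1.23, 4.37], [0.02, 3.11], [-2.88, 2.88]. Speed limits (rad/s): [2.39, 2.39, 3.01, 3.14, 3.14, 3.14].

## Interface

Orientations are given as [roll, pitch, yaw] about the fixed x, y, z axes, in that order (R = Rz(yaw) Ry(pitch) Rx(roll)).
In Python, from station import * gives the robot as it stands.
- The arm moves only by the shell command python3 -m pendant 'ROWS'. ROWS is JSON, a list of rows, each a list of 3 entries, a list of its own where there are three numbers: the shift along the tool's x, y, z scaled (see below), then the turn, a rotation vector about the tool's x, y, z scaled (see below), then the opening, from -1 (shut) to 1 (fully open). In form: [[[dx, dy, dz], [ax, ay, az], hand], ...]. A call has 1 to 8 rows; each row is the pose to reach, as a shift and turn from the pose commanded when the call began, along the tool's axes at that moment, turning the shorter way round; what a row does not reach only later rows make up. The controller multiplies each number of a shift by 0.5 m and each number of a turn by pi rad. A row lasts 1/8 s, in which the tool goes at most 62.5 mm and 10.7 degrees, less where a joint would pass 70% of its speed; a pose out of reach is approached as far as the arm can. A call with a number of a shift or a turn outside -1 to 1 is refused whole. A call with a gripper value outside its range is refused whole. The fingers move at their own pace and stop on an object; the grip force is fixed at half the most. Time passes only in rows, so rows that repeat a pose let the fingers close. It gives the time, the measured TCP pose, the force and the opening at its end, in the units of the state.
- get_state(): the state, without advancing time (a new reading comes with each control period).
- read_camera(name): name is "side" or "top"; returns a dict with "color" (384x512x3 uint8, blue, green, red), "mtx" (3x3 intrinsics, pixels), "R" (3x3) and "t" (3): a world point X has camera coordinates R X + t. Camera axes: x right, y down, z forward; pixel columns grow to the right and rows downward; lengths in mm; the calibration is good to about 2 mm. A picture is of the moment at which its call begins. There is no depth.
- sign_off(): hands the job in, once; it reports no verdict.
Trained networks look in a picture, given as the dict that the camera call returned (one of the last four; its "shot" number tells which), for a name from the list of things; names that differ only in an ending like _2 or _b are one class to them, and where a whole thing is asked for, a point or a joint stands for the part that bears it (a point fixed in the world has none). Each returns a list of dicts, best first, with "confidence" (0 to 1); they miss things now and then, are a little off and sometimes report something else, mostly with a low value. They report only what shows in the picture. A call takes as long as a camera call.
- masks_of(picture, label): "region" (384x512 bool, what is visible of it).
- place_of(picture, label): "centre" ([x, y, z] in mm, in world coordinates, good to about 4 mm: a listed point, or the origin of a listed thing).
The state is a dict: "time": time; "joints": joint angles; "joint_vel": joint speeds; "effort": joint torques, N m; "eef_pos": TCP position; "ee_rot": TCP orientation; "force": force on the tool from outside, world axes, zero at the start; "ft_torque": the same for the moment, N m; "grip_width": finger opening in mm.
Only numpy, scipy, OpenCV 4.12 (cv2) and the standard library are available. Lean on these libraries where they do the work, as an engineer would, in place of code of your own. Each camera call takes 0.05 s, during which the arm holds its last target.

## Task

First turn the isolator handle to OFF; then stand every vial in a well of the shaker, lay the blue hold-down bar over the two studs flat on its pillars, and push a hairpin clip through the cross hole of each stud until its spring leg has snapped round the stud. Only when both clips are home, turn the handle back to ON. Leave the dropper bottle and the flat dark box where they are.

Things in the scene. Friction and masses are not known exactly. Their poses are not given: they have to be found in the camera images.
- shaker: bench shaker deck, fixed, place and yaw vary. Origin centre of underside, z up, x away from robot at yaw 0. Grey base 96 x 270 x 10 mm; white block 56 x 134 mm, top at z 26, with 3 wells; at y +90 and -90 mm a pillar 30 x 32 mm, top at z 64, carrying an upright 18 mm steel stud, bevelled top at z 101.5. Each stud is cross-drilled along x: square hole 8 x 8 mm centred at z 86
- well_1 (a point): centre of the floor of the left (shaker y +40 mm) well: 28 mm bore, 15.5 mm deep, floor at z 10.5 mm, mouth at z 26 mm
- well_2 (a point): centre of the floor of the middle well: 28 mm bore, 15.5 mm deep, floor at z 10.5 mm, mouth at z 26 mm
- well_3 (a point): centre of the floor of the right (y -40 mm) well: 28 mm bore, 15.5 mm deep, floor at z 10.5 mm, mouth at z 26 mm
- hole_left (a point): centre of the cross hole in the left stud, 86 mm above the table; the hole runs along the shaker's x axis, open at both ends with bevelled sides; the stud's outside is 9 mm from here
- hole_right (a point): centre of the cross hole in the right stud, 86 mm above the table; the hole runs along the shaker's x axis, open at both ends with bevelled sides; the stud's outside is 9 mm from here
- vial_1: glass sample vial with screw cap, standing on the table: 23 mm diameter, 50 mm tall, grip it below 42 mm; 30 g. Origin at the centre of its base, z along its axis. One to three vials are there; an absent one reads None from the start
- vial_2: glass sample vial with screw cap, standing on the table: 23 mm diameter, 50 mm tall, grip it below 42 mm; 30 g. Origin at the centre of its base, z along its axis. One to three vials are there; an absent one reads None from the start
- vial_3: glass sample vial with screw cap, standing on the table: 23 mm diameter, 50 mm tall, grip it below 42 mm; 30 g. Origin at the centre of its base, z along its axis. One to three vials are there; an absent one reads None from the start
- bar: blue hold-down bar lying flat: plate 40 (x) x 224 (y) x 8 mm with a 22 mm hole at y +90 and -90 mm; on its middle an upright black grip 12 (x) x 60 (y) mm, from z 8 to 42 mm. 0.2 to 0.33 kg. Origin at the centre of the plate's underside. Either way round fits. Over the studs it lies on the pillars, underside 64 and plate top 72 mm above the table, a little above the vial caps
- clip_1: sprung hairpin clip lying flat, 67 g. Origin at the centre of its orange grip block, 24 (x) x 14 (y) x 16 (z) mm, so 8 mm above the table. Two legs of 5 mm wire run along +x at z 0: a rigid straight one on the x axis, rounded tip at x 87.5 mm, and a wavy spring leg beside it (y +3 to +19 mm), ending at x 81 mm. Wire bow behind the grip to x -23 mm
- clip_2: sprung hairpin clip lying flat, 67 g. Origin at the centre of its orange grip block, 24 (x) x 14 (y) x 16 (z) mm, so 8 mm above the table. Two legs of 5 mm wire run along +x at z 0: a rigid straight one on the x axis, rounded tip at x 87.5 mm, and a wavy spring leg beside it (y +3 to +19 mm), ending at x 81 mm. Wire bow behind the grip to x -23 mm
- clip_1_seat (a point): point on clip_1's straight leg, 50 mm ahead of the grip centre. The straight leg goes through a stud's cross hole (from either side, either side up) while the spring leg rides over the outside of the stud and snaps round it; this takes about 3 to 6 N. Fully home, this point is at the middle of the stud; let go, the grip sags about 0.2 rad
- clip_2_seat (a point): point on clip_2's straight leg, 50 mm ahead of the grip centre. The straight leg goes through a stud's cross hole (from either side, either side up) while the spring leg rides over the outside of the stud and snaps round it; this takes about 3 to 6 N. Fully home, this point is at the middle of the stud; let go, the grip sags about 0.2 rad
- clip_1_leg (a joint): opening angle of the spring leg in rad: 0 at rest, about 0.09 while forced over a stud, about 0.02 once snapped round it
- clip_2_leg (a joint): opening angle of the spring leg in rad: 0 at rest, about 0.09 while forced over a stud, about 0.02 once snapped round it
- isolator: grey isolator box with yellow top plate, fixed, place and yaw vary: 90 x 90 mm, 40 mm high; origin centre of underside, z up, x away from robot at yaw 0. Green dot (ON) at the -x edge of the top, white dot (OFF) at the +y edge
- handle_grip (a point): middle of the red paddle on the isolator, 70 mm above the table, on the vertical turning axis. Paddle 56 mm long, 14 mm wide, from 53 to 87 mm above the table; at ON it lies along the box's x axis (white line at the -x end), at OFF along the box's y axis (white line at the +y end)
- handle (a joint): isolator handle: 0 = ON (as it starts), 1.571 = OFF; grows clockwise seen from above. An over-centre spring of about 0.15 N m pulls it into the nearer end stop
- dropper_bottle: brown dropper bottle 33 mm diameter, 102 mm tall, standing by; leave alone. Origin at its base
- gel_box: flat dark box with a clear lid, 46 x 46 x 16 mm, lying by; leave alone. Origin at its underside

How it is judged (in metres and radians):
On the way, in this order (a step that is already met when the one before it is completed fails the run):
1. the handle is at OFF (value of joint handle above 1.45 rad), for 0.2 s.
2. with the handle at OFF, every vial stands in a well (value of joint handle above 1.45 rad and ((horizontal distance between vial_1 and well_1 below 0.006 m and z of vial_1 in the frame of well_1 between -0.004 and 0.004 m) or (horizontal distance between vial_1 and well_2 below 0.006 m and z of vial_1 in the frame of well_2 between -0.004 and 0.004 m) or (horizontal distance between vial_1 and well_3 below 0.006 m and z of vial_1 in the frame of well_3 between -0.004 and 0.004 m)) and angle between each of vial_1, vial_2, vial_3's own z axis and vertical below 0.2 rad and ((horizontal distance between vial_2 and well_1 below 0.006 m and z of vial_2 in the frame of well_1 between -0.004 and 0.004 m) or (horizontal distance between vial_2 and well_2 below 0.006 m and z of vial_2 in the frame of well_2 between -0.004 and 0.004 m) or (horizontal distance between vial_2 and well_3 below 0.006 m and z of vial_2 in the frame of well_3 between -0.004 and 0.004 m)) and ((horizontal distance between vial_3 and well_1 below 0.006 m and z of vial_3 in the frame of well_1 between -0.004 and 0.004 m) or (horizontal distance between vial_3 and well_2 below 0.006 m and z of vial_3 in the frame of well_2 between -0.004 and 0.004 m) or (horizontal distance between vial_3 and well_3 below 0.006 m and z of vial_3 in the frame of well_3 between -0.004 and 0.004 m))), for 0.2 s.
3. with the handle at OFF, the hold-down bar lies on both pillars over the vials (all of step 2 and horizontal distance between bar and shaker below 0.006 m and z of bar in the frame of shaker between 0.06 and 0.067 m and angle between bar's own z axis and vertical below 0.06 rad and angle between the y axis of bar and the y axis of shaker, either way round below 0.06 rad), for 0.2 s.
4. with the handle at OFF, a clip is home in each stud (all of step 3 and ((horizontal distance between clip_1_seat and hole_left below 0.005 m and z of clip_1_seat in the frame of hole_left between -0.005 and 0.005 m and angle between the x axis of clip_1 and the x axis of shaker, either way round below 0.35 rad and value of joint clip_1_leg between -0.045 and 0.06 rad) or (horizontal distance between clip_2_seat and hole_left below 0.005 m and z of clip_2_seat in the frame of hole_left between -0.005 and 0.005 m and angle between the x axis of clip_2 and the x axis of shaker, either way round below 0.35 rad and value of joint clip_2_leg between -0.045 and 0.06 rad)) and ((horizontal distance between clip_1_seat and hole_right below 0.005 m and z of clip_1_seat in the frame of hole_right between -0.005 and 0.005 m and angle between the x axis of clip_1 and the x axis of shaker, either way round below 0.35 rad and value of joint clip_1_leg between -0.045 and 0.06 rad) or (horizontal distance between clip_2_seat and hole_right below 0.005 m and z of clip_2_seat in the frame of hole_right between -0.005 and 0.005 m and angle between the x axis of clip_2 and the x axis of shaker, either way round below 0.35 rad and value of joint clip_2_leg between -0.045 and 0.06 rad))), for 0.2 s.
5. the handle is at ON (value of joint handle below 0.12 rad and ((horizontal distance between clip_1_seat and hole_left below 0.005 m and z of clip_1_seat in the frame of hole_left between -0.005 and 0.005 m and angle between the x axis of clip_1 and the x axis of shaker, either way round below 0.35 rad and value of joint clip_1_leg between -0.045 and 0.06 rad) or (horizontal distance between clip_2_seat and hole_left below 0.005 m and z of clip_2_seat in the frame of hole_left between -0.005 and 0.005 m and angle between the x axis of clip_2 and the x axis of shaker, either way round below 0.35 rad and value of joint clip_2_leg between -0.045 and 0.06 rad)) and ((horizontal distance between clip_1_seat and hole_right below 0.005 m and z of clip_1_seat in the frame of hole_right between -0.005 and 0.005 m and angle between the x axis of clip_1 and the x axis of shaker, either way round below 0.35 rad and value of joint clip_1_leg between -0.045 and 0.06 rad) or (horizontal distance between clip_2_seat and hole_right below 0.005 m and z of clip_2_seat in the frame of hole_right between -0.005 and 0.005 m and angle between the x axis of clip_2 and the x axis of shaker, either way round below 0.35 rad and value of joint clip_2_leg between -0.045 and 0.06 rad))), for 0.2 s.
At the end, for the whole second after the job is handed in: Handle at ON (0.12 rad); every vial upright in a well (6 mm, on its floor); bar level on both pillars (6 mm, 4 mm in height); in each stud a clip home (seat point within 5 mm of the hole's middle, in line within 0.35 rad, spring leg under 0.06 rad); all at rest (all of step 5 and ((horizontal distance between vial_1 and well_1 below 0.006 m and z of vial_1 in the frame of well_1 between -0.004 and 0.004 m) or (horizontal distance between vial_1 and well_2 below 0.006 m and z of vial_1 in the frame of well_2 between -0.004 and 0.004 m) or (horizontal distance between vial_1 and well_3 below 0.006 m and z of vial_1 in the frame of well_3 between -0.004 and 0.004 m)) and angle between each of vial_1, vial_2, vial_3's own z axis and vertical below 0.2 rad and ((horizontal distance between vial_2 and well_1 below 0.006 m and z of vial_2 in the frame of well_1 between -0.004 and 0.004 m) or (horizontal distance between vial_2 and well_2 below 0.006 m and z of vial_2 in the frame of well_2 between -0.004 and 0.004 m) or (horizontal distance between vial_2 and well_3 below 0.006 m and z of vial_2 in the frame of well_3 between -0.004 and 0.004 m)) and ((horizontal distance between vial_3 and well_1 below 0.006 m and z of vial_3 in the frame of well_1 between -0.004 and 0.004 m) or (horizontal distance between vial_3 and well_2 below 0.006 m and z of vial_3 in the frame of well_2 between -0.004 and 0.004 m) or (horizontal distance between vial_3 and well_3 below 0.006 m and z of vial_3 in the frame of well_3 between -0.004 and 0.004 m)) and horizontal distance between bar and shaker below 0.006 m and z of bar in the frame of shaker between 0.06 and 0.067 m and angle between bar's own z axis and vertical below 0.06 rad and angle between the y axis of bar and the y axis of shaker, either way round below 0.06 rad and linear speed of each of vial_1, vial_2, vial_3, clip_1, clip_2, bar below 0.02 m/s); the robot touches nothing.
It fails at once if the dropper bottle is pushed more than 3 cm from its place (distance of dropper_bottle from where it was at the start of the episode above 0.03 m).
It fails at once if the flat dark box is pushed more than 3 cm from its place (distance of gel_box from where it was at the start of the episode above 0.03 m).
Of vial_1, vial_2, vial_3 only 1 to 3 are there at a start; the rules pass over those that are not, and their reading is None.
At some moment in a run one of clip_1, clip_2, bar may be knocked a few centimetres aside while the robot is not near it.
It also fails if it takes over 210 s, if anything falls off the work surface, if the arm or the gripper's body presses on something with over 40 N, if the wrist force passes 120 N, or if a joint passes its speed limit or range.

## Working session

There is one attempt and no reset: what is moved stays moved. The work goes in short steps, Python scripts to look and compute and a shell command to move; the robot and the scene stay as the last step left them, time stands still between calls to the robot, and variables do not carry over. Pictures are saved under pics/ and viewed, and the job is handed in when it is done.

```bash
ls -la; mkdir -p pics; cat > h.py <<'E'
from station import *
import numpy as np, cv2, json
from scipy.spatial.transform import Rotation as Ro
def snap(names=("top","side"),tag="a"):
    o={}
    for n in names:
        p=read_camera(n); o[n]=p; cv2.imwrite(f"pics/{n}_{tag}.png",p["color"])
    return o
def proj(p,X):
    c=np.array(p["R"])@np.array(X,float)+np.array(p["t"]); q=np.array(p["mtx"])@c; return q[:2]/q[2]
def unproj(p,uv,z):
    R=np.array(p["R"]);t=np.array(p["t"]);d=R.T@np.linalg.inv(np.array(p["mtx"]))@np.array([uv[0],uv[1],1.]);c=-R.T@t
    return c+d*(z-c[2])/d[2]
E
python3 - <<'E'
from h import *
s=get_state(); print(s)
o=snap(tag="0")
for n in o: print(n,o[n]["mtx"],o[n]["R"],o[n]["t"],o[n]["shot"])
for l in ["shaker","hole_left","hole_right","well_1","vial_1","bar","clip_1","clip_1_seat","isolator","handle_grip","dropper_bottle","gel_box"]:
    for n in o:
        print(l,n,[(np.round(d["centre"],1).tolist(),round(d["confidence"],2)) for d in place_of(o[n],l)][:5])
print(get_state()["time"])
E
```

```text
total 12
drwxr-xr-x  3 agent agent 4096 Dec  7 03:22 .
drwxr-xr-x 23 root  root  4096 Dec  7 03:22 ..
drwxr-xr-x  2 agent agent 4096 Dec  7 03:22 pics
{'time': 0.0, 'joints': array([-1.33040422e+00,  3.13396495e-01,  1.49842063e+00, -7.65786452e-06,
        1.33099046e+00, -2.23409044e-01]), 'joint_vel': array([-1.58776626e-03,  1.10354003e-03, -2.32539265e-04,  1.80971943e-04,
       -4.17605524e-04, -1.02254112e-05]), 'effort': array([ 9.02143911e-04, -4.02210653e+01, -2.52269322e+01,  6.94797048e-02,
        3.51719151e-02, -1.00627230e-04]), 'eef_pos': array([ 234.78344941, -469.30608039,  238.19464021]), 'ee_rot': array([-3.14133073e+00,  1.18637864e-03, -1.10699320e+00]), 'force': array([-0.88758932,  0.31344398, -0.28277915]), 'ft_torque': array([-0.00025702,  0.01155461,  0.0290259 ]), 'grip_width': 88.03990683742575}
top [[485.87836615   0.         252.30133753]
 [  0.         485.87836615 191.78078647]
 [  0.           0.           1.        ]] [[-3.08220063e-02 -9.99524824e-01 -3.60187662e-04]
 [-9.91497424e-01  3.06200436e-02 -1.26472414e-01]
 [ 1.26423346e-01 -3.54100840
[... 1280 characters left out ...]
 5.4], 0.47)]
clip_1 side [([428.4, 58.9, 6.7], 0.6), ([431.8, -86.1, 9.7], 0.44), ([527.2, 203.9, -1.3], 0.31)]
clip_1_seat top [([477.6, 75.7, 7.9], 0.58), ([579.9, 7.4, 12.0], 0.29)]
clip_1_seat side [([477.4, 71.0, 4.3], 0.51)]
isolator top [([430.0, -339.7, 0.6], 0.77), ([514.7, 339.5, -1.1], 0.66), ([472.9, -212.5, -1.1], 0.38)]
isolator side [([433.9, -345.4, 0.2], 0.85)]
handle_grip top [([427.3, -343.2, 70.5], 0.75)]
handle_grip side [([431.8, -347.5, 70.2], 0.66), ([578.0, 46.9, 11.9], 0.34)]
dropper_bottle top [([526.6, 204.4, -1.4], 0.23)]
dropper_bottle side [([735.6, -150.5, 1.7], 0.51)]
gel_box top [([471.7, -209.5, -0.8], 0.68)]
gel_box side [([473.7, -212.7, 0.1], 0.58)]
1.3
```

View pics/top_0.png

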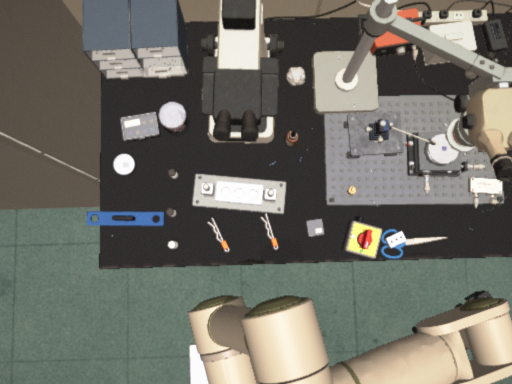

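View pics/side_0.png

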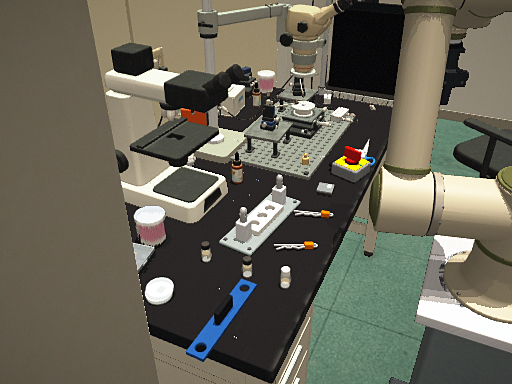

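Top: vials at (173,174),(172,212),(173,244), bar (125,218), clips (220,236),(270,232), shaker (239,194), isolator (364,239). All three vials are present. I'll zoom in.

```bash
python3 - <<'E'
import cv2,numpy as np
t=cv2.imread("pics/top_0.png"); s=cv2.imread("pics/side_0.png")
def z(im,x0,y0,x1,y1,f,n):
    cv2.imwrite(n,cv2.resize(im[y0:y1,x0:x1],None,fx=f,fy=f,interpolation=cv2.INTER_CUBIC))
z(t,180,165,300,255,6,"pics/z1.png")
z(t,80,160,200,250,6,"pics/z2.png")
z(t,300,205,400,265,7,"pics/z3.png")
z(s,180,150,380,300,4,"pics/z4.png")
E
```

```text
(no output)
```

View pics/z1.png

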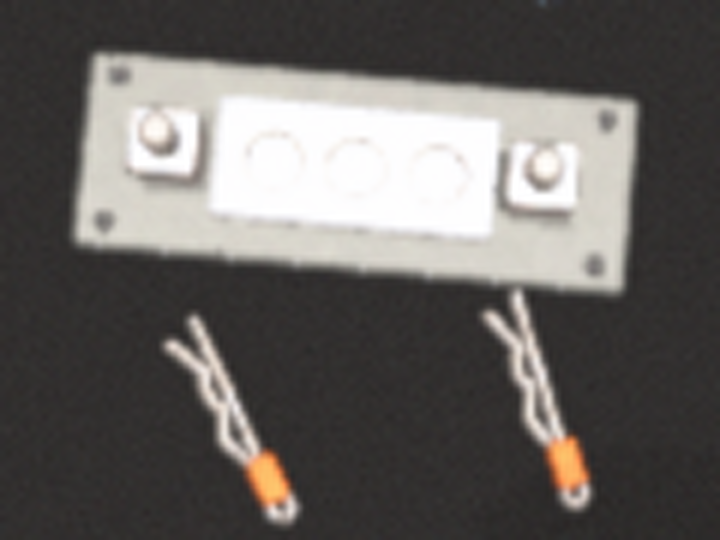

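View pics/z2.png

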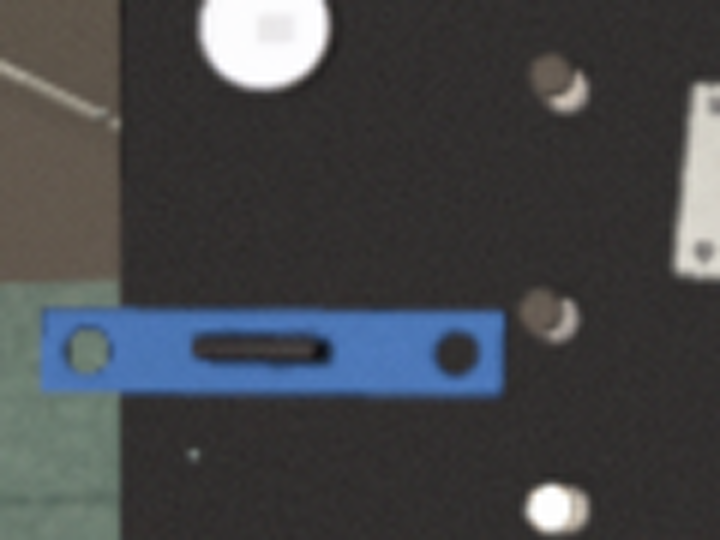

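View pics/z3.png

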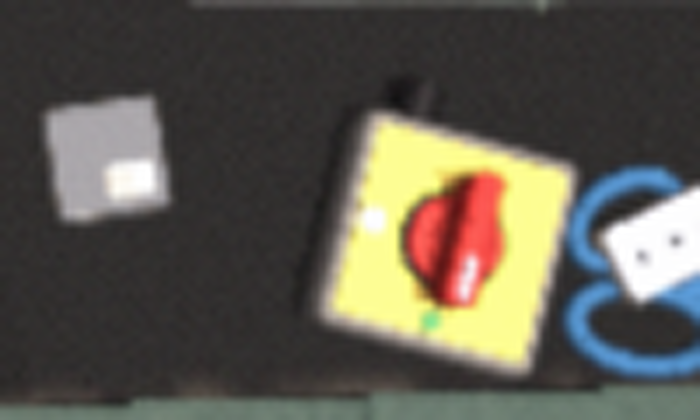

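View pics/z4.png

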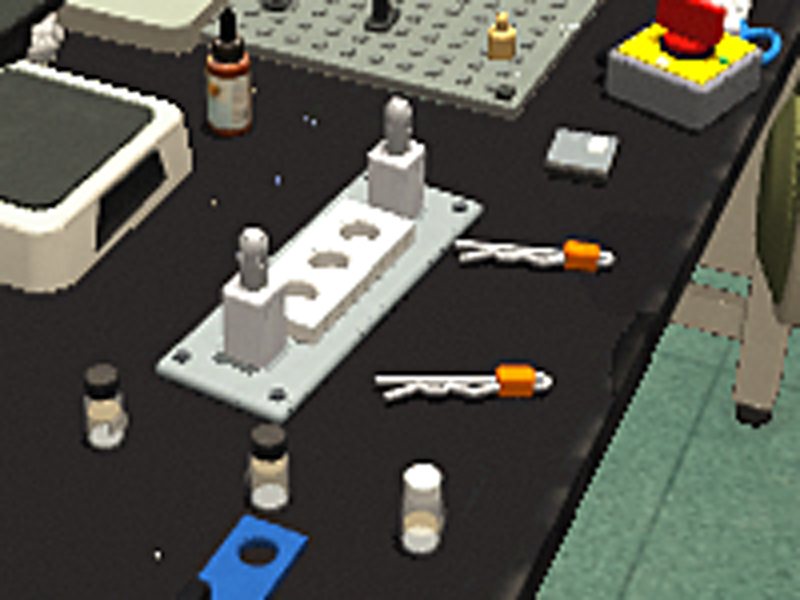

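```bash
cat >> h.py <<'E'
from scipy.optimize import least_squares
def fit(obs, z0=0, x0=(500,0,0), bias=False):
    """obs: list of (pic, local xyz, uv). returns x,y,yaw, residuals"""
    def res(p):
        c,s=np.cos(p[2]),np.sin(p[2]); r=[]
        for pic,l,uv in obs:
            X=[p[0]+c*l[0]-s*l[1],p[1]+s*l[0]+c*l[1],l[2]+z0]
            r.append(proj(pic,X)-uv)
        return np.concatenate(r)
    s=least_squares(res,x0,x_scale=[1,1,.01]); return s.x,s.fun.reshape(-1,2)
E
python3 - <<'E'
from h import *
import pickle
o=snap(tag="1"); pickle.dump({n:{k:o[n][k] for k in("mtx","R","t")} for n in o},open("cal.pkl","wb"))
T,S=o["top"],o["side"]
print("cams",-T["R"].T@T["t"],-S["R"].T@S["t"])
z1=lambda u,v:np.array([180+u/6,165+v/6]); z2=lambda u,v:np.array([80+u/6,160+v/6]); z3=lambda u,v:np.array([300+u/7,205+v/7]); z4=lambda u,v:np.array([180+u/4,150+v/4])
sh_t=[(T,(48,135,10),z1(93,52)),(T,(48,-135,10),z1(637,100)),(T,(-48,-135,5),z1(623,292)),(T,(-48,135,5),z1(75,243)),
 (T,(0,90,101.5),z1(155,130)),(T,(0,-90,101.5),z1(546,165))]
sh_s=[(S,(48,135,10),z4(158,365)),(S,(-48,135,5),z4(288,416)),(S,(-48,-135,10),z4(485,205)),(S,(0,90,101.5),z4(255,232)),(S,(0,-90,101.5),z4(398,102))]
for n,ob in(("sh T",sh_t),("sh S",sh_s),("both",sh_t+sh_s)):
    p,r=fit(ob,x0=(577,6,-.1)); print(n,p.round(3),r.round(1).tolist())
bar=[(T,(20,112,8),z2(42,310)),(T,(20,-112,8),z2(503,310)),(T,(-20,-112,8),z2(503,396)),(T,(-20,112,8),z2(42,392)),(T,(0,-90,8),z2(457,354)),(T,(0,90,8),z2(88,350))]
print("bar",fit(bar,x0=(515,340,0)))
iso=[(T,(45,45,40),z3(372,112)),(T,(45,-45,40),z3(577,165)),(T,(-45,-45,40),z3(530,372)),(T,(-45,45,40),z3(325,318))]
print("iso",fit(iso,x0=(430,-340,-.2)))
for nm,g,tip in(("L",(269,480),(194,320)),("R",(569,466),(518,292))):
    a=unproj(T,z1(*g),16 if 0 else 14);b=unproj(T,z1(*tip),8); d=b-a; print("clip",nm,a.round(1),b.round(1),np.linalg.norm(d[:2]),np.arctan2(d[1],d[0]))
for v in((552,75),(542,312),(550,507)): print("vialtop",unproj(T,z2(*v),50).round(1))
print(get_state()["time"])
E
```

```text
cams [ 401.6817962   -27.963947   1423.17176248] [167.95186616 927.00535889 761.36314229]
sh T [ 5.77753e+02  5.00500e+00 -1.20000e-01] [[-0.2, -0.3], [0.4, -0.2], [0.0, 0.4], [-0.4, 0.4], [0.0, -0.1], [0.2, -0.2]]
sh S [ 5.76172e+02  4.62800e+00 -1.09000e-01] [[-0.4, -0.4], [-0.4, 1.4], [0.1, -1.2], [0.5, 0.0], [0.3, -0.4]]
both [ 5.76888e+02  4.71500e+00 -1.14000e-01] [[-0.3, 0.3], [0.5, -0.2], [0.3, 0.4], [-0.3, 0.9], [0.1, 0.4], [0.3, -0.0], [-0.8, -0.6], [-0.9, 1.3], [-0.0, -1.1], [0.1, -0.1], [0.1, -0.4]]
bar (array([ 5.14491658e+02,  3.39231398e+02, -3.58839845e-02]), array([[ 0.34711095, -0.03972757],
       [ 0.17632994,  0.34461176],
       [-0.20901781, -0.28333946],
       [-0.3123775 , -0.00455062],
       [ 0.10679855, -0.18619196],
       [-0.10698724,  0.17021297]]))
iso (array([ 4.31996028e+02, -3.46324008e+02, -2.84862973e-01]), array([[-0.60064595, -0.88554209],
       [ 0.97019371, -0.50566381],
       [ 0.71668892,  0.85970363],
       [-1.08689866,  0.49376692]]))
clip L [429.1  50.9  14. ] [507.6  85.9   8. ] 85.95084489421977 0.41861303072556855
clip R [431.3 -93.4  14. ] [516.4 -72.    8. ] 87.71805809612384 0.24685360831832845
vialtop [639.4 195.3  50. ]
vialtop [526.1 201.1  50. ]
vialtop [434.4 198.2  50. ]
1.4
```

```bash
cat >> h.py <<'E'
def go(x,y,z,yaw,roll=np.pi,pitch=0.0):
    """print row numbers to reach pose"""
    s=get_state(); R=Ro.from_euler('xyz',s["ee_rot"]); T=Ro.from_euler('xyz',[roll,pitch,yaw])
    sh=R.inv().apply(np.array([x,y,z])-s["eef_pos"])/500; tv=(R.inv()*T).as_rotvec()/np.pi
    print("t",round(s["time"],2),"pos",s["eef_pos"].round(1),"rot",s["ee_rot"].round(3),"F",s["force"].round(1),"w",round(s["grip_width"],1),"j",s["joints"].round(2))
    print("row",sh.round(4).tolist(),tv.round(4).tolist())
E
python3 -c "
from h import *
go(432,-346,130,1.286)"; python3 -m pendant --help 2>&1 | head -5; python3 -c "
from h import *
print(get_state()['time'])"
```

```text
t 1.4 pos [ 234.8 -469.6  238.7] rot [-3.142 -0.    -1.107] F [-0.2  0.   0.2] w 88.1 j [-1.33  0.31  1.5   0.    1.33 -0.22]
row [-0.0446, -0.4632, 0.2175] [0.0, -0.0, -0.7617]
invalid input: not JSON, or not a number
1.4
```

```bash
python3 -m pendant '[[[-0.0446,-0.4632,0.2175],[0,0,-0.7617],1],[[-0.0446,-0.4632,0.2175],[0,0,-0.7617],1],[[-0.0446,-0.4632,0.2175],[0,0,-0.7617],1],[[-0.0446,-0.4632,0.2175],[0,0,-0.7617],1],[[-0.0446,-0.4632,0.2175],[0,0,-0.7617],1],[[-0.0446,-0.4632,0.2175],[0,0,-0.7617],1],[[-0.0446,-0.4632,0.2175],[0,0,-0.7617],1],[[-0.0446,-0.4632,0.2175],[0,0,-0.7617],1]]'; python3 -c "
from h import *
go(432,-346,130,1.286)"
```

```text
time: 2.4
eef_pos: [432.1, -346.0, 129.9]
ee_rot: [-3.142, 0.0, 0.399]
force: [0.4, -0.8, -0.4]
grip_width: 87.9
t 2.4 pos [ 432.1 -346.   129.9] rot [-3.142  0.     0.399] F [ 0.4 -0.8 -0.4] w 87.9 j [-0.89  0.48  1.55 -0.    1.11 -1.29]
row [-0.0002, 0.0, -0.0001] [-0.0, 0.0, -0.2822]
```

```bash
python3 -m pendant '[[[0,0,0],[0,0,-0.2822],1],[[0,0,0],[0,0,-0.2822],1],[[0,0,0],[0,0,-0.2822],1],[[0,0,0],[0,0,-0.2822],1],[[0,0,0],[0,0,-0.2822],1],[[0,0,0],[0,0,-0.2822],1]]'; python3 - <<'E'
from h import *
go(432,-346,56,1.286)
o=snap(tag="2")
for n in o:
    c=cv2.resize(o[n]["color"][180:280,300:420] if n=="top" else o[n]["color"][100:220,300:420],None,fx=5,fy=5,interpolation=2); cv2.imwrite(f"pics/z5{n}.png",c)
    print(proj(o[n],[432,-346,70]), [(d["centre"],d["confidence"]) for d in place_of(o[n],"handle_grip")])
E
```

```text
time: 3.15
eef_pos: [432.0, -346.0, 130.0]
ee_rot: [-3.142, -0.0, 1.278]
force: [-0.2, 0.4, -0.5]
grip_width: 88.5
t 3.15 pos [ 432. -346.  130.] rot [-3.142 -0.     1.278] F [-0.2  0.4 -0.5] w 88.5 j [-0.89  0.48  1.55  0.    1.11 -2.17]
row [-0.0, -0.0, 0.1479] [-0.0, -0.0, -0.0025]
[366.7822979  239.14738713] [([481.9, -78.8, 8.1], 0.48)]
[352.41071022 153.26761451] [([429.6, -344.9, 71.7], 0.73), ([638.6, 196.3, -1.6], 0.19)]
```

View pics/z5side.png

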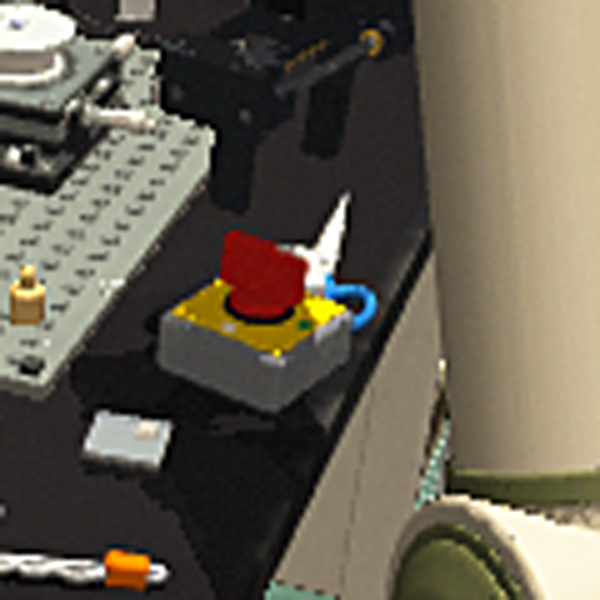

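View pics/z5top.png

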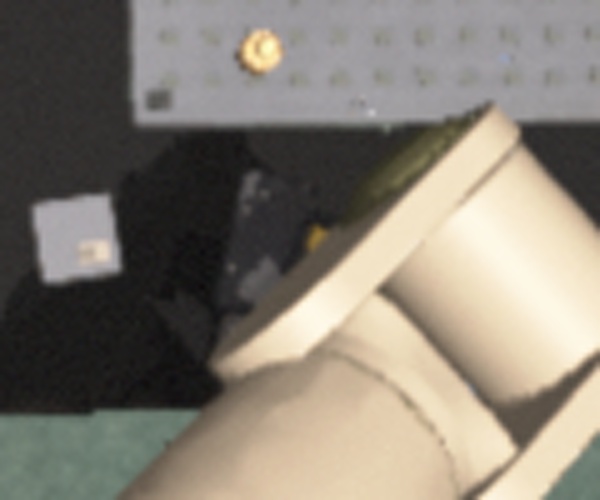

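The side view shows the paddle centred at about (352,154), matching my estimate. Descending.

```bash
python3 -m pendant '[[[0,0,0.05],[0,0,-0.0025],1],[[0,0,0.1],[0,0,-0.0025],1],[[0,0,0.13],[0,0,-0.0025],1],[[0,0,0.148],[0,0,-0.0025],1],[[0,0,0.148],[0,0,-0.0025],1]]'; python3 -m pendant '[[[0,0,0],[0,0,0],-0.3],[[0,0,0],[0,0,0],-0.5],[[0,0,0],[0,0,0],-0.6],[[0,0,0],[0,0,0],-0.6]]';python3 -m pendant '[[[0,0,0],[0,0,0],-0.65],[[0,0,0],[0,0,0],-0.7],[[0,0,0],[0,0,0],-0.75],[[0,0,0],[0,0,0],-0.75]]'
```

```text
time: 3.98
eef_pos: [432.0, -346.0, 55.9]
ee_rot: [-3.141, -0.0, 1.287]
force: [-0.3, -0.3, 1.0]
grip_width: 88.2
time: 4.47
eef_pos: [432.0, -346.1, 56.1]
ee_rot: [3.141, 0.0, 1.287]
force: [-0.0, 0.3, -1.0]
grip_width: 50.1
time: 4.97
eef_pos: [432.4, -344.5, 55.9]
ee_rot: [-3.141, -0.003, 1.286]
force: [2.2, 8.2, 1.5]
grip_width: 13.5
```

```bash
python3 -m pendant '[[[0.0034,0,0],[0,0,0],-1],[[0.0034,0,0],[0,0,0.05],-1],[[0.0034,0,0],[0,0,0.1],-1],[[0.0034,0,0],[0,0,0.15],-1],[[0.0034,0,0],[0,0,0.2],-1],[[0.0034,0,0],[0,0,0.25],-1]]';python3 -m pendant '[[[0,0,0],[0,0,0.05],-1],[[0,0,0],[0,0,0.1],-1],[[0,0,0],[0,0,0.15],-1],[[0,0,0],[0,0,0.2],-1],[[0,0,0],[0,0,0.245],-1],[[0,0,0],[0,0,0.245],-1]]'; python3 -c "
from h import *
go(432,-344.5,130,-0.285)"
```

```text
time: 5.72
eef_pos: [432.3, -344.6, 55.9]
ee_rot: [3.141, 0.0, 0.497]
force: [-0.4, -0.4, -0.1]
grip_width: 13.8
time: 6.48
eef_pos: [432.2, -344.6, 56.0]
ee_rot: [3.141, 0.0, -0.267]
force: [-3.5, -0.3, 0.1]
grip_width: 13.7
t 6.47 pos [ 432.2 -344.6   56. ] rot [ 3.141  0.    -0.267] F [-3.5 -0.3  0.1] w 13.7 j [-0.88  0.58  1.61 -0.    0.95 -0.62]
row [-0.0004, -0.0001, -0.1481] [0.0001, 0.0001, 0.0058]
```

```bash
python3 -m pendant '[[[0,0,0],[0,0,0],-0.4],[[0,0,0],[0,0,0],-0.1],[[0,0,-0.05],[0,0,0.003],0],[[0,0,-0.15],[0,0,0.0058],0],[[0,0,-0.25],[0,0,0],0],[[0,0,-0.3],[0,0,0],0],[[0,0,-0.3],[0,0,0],0]]'; python3 - <<'E'
from h import *
import pickle
o=snap(tag="3"); T,S=o["top"],o["side"]
def tri(a,b):
    A=np.array(T["mtx"])@np.c_[T["R"],T["t"]];B=np.array(S["mtx"])@np.c_[S["R"],S["t"]]
    X=cv2.triangulatePoints(A,B,np.array(a,float),np.array(b,float))[:,0];return X[:3]/X[3]
print(tri((232,128),(246,76)), tri((252,127),(238,78)))
for p,n,f in((T,"t",(300,205,400,265)),(S,"s",(300,120,400,190))):
    c=p["color"][f[1]:f[3],f[0]:f[2]]; cv2.imwrite(f"pics/z6{n}.png",cv2.resize(c,None,fx=6,fy=6,interpolation=2))
go(526,202,120,0)
E
```

```text
time: 7.35
eef_pos: [433.0, -344.8, 207.4]
ee_rot: [3.14, -0.003, -0.267]
force: [-0.6, 0.6, 0.8]
grip_width: 43.9
[ 6.50610852e+02 -3.15903931e-01  3.99620082e+02] [672.37821531 -38.45937486 374.19552877]
t 7.45 pos [ 432.2 -344.   204.7] rot [-3.141e+00  1.000e-03 -2.670e-01] F [ 0.4 -0.1  0.2] w 44.0 j [-0.88  0.4   1.46  0.    1.28 -0.62]
row [-0.1072, -1.1027, 0.1706] [-0.0004, 0.0004, -0.085]
```

View pics/z6s.png

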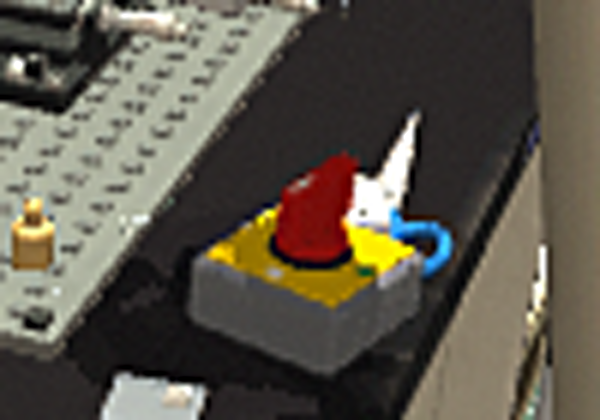

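View pics/top_3.png

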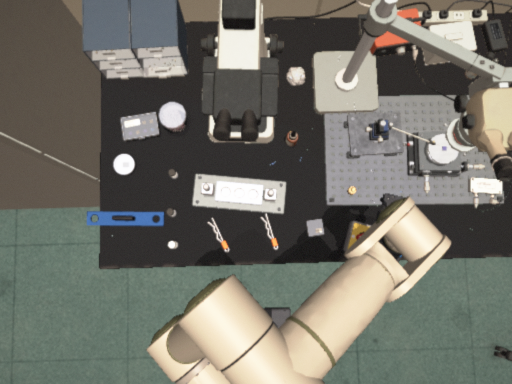

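Handle reads OFF in the picture (paddle now along box y). On to the vials.

```bash
python3 -m pendant '[[[-0.1,-1,0.12],[0,0,-0.085],0],[[-0.1,-1,0.12],[0,0,-0.085],0],[[-0.1,-1,0.12],[0,0,-0.085],0],[[-0.1,-1,0.12],[0,0,-0.085],0],[[-0.1,-1,0.12],[0,0,-0.085],0],[[-0.1,-1,0.12],[0,0,-0.085],0],[[-0.1,-1,0.12],[0,0,-0.085],0],[[-0.1,-1,0.12],[0,0,-0.085],0]]'; python3 -c "
from h import *
go(526,202,75,0)"
```

```text
time: 8.45
eef_pos: [514.9, 147.1, 144.8]
ee_rot: [3.141, 0.003, -0.0]
force: [0.4, 0.0, 0.3]
grip_width: 43.9
t 8.45 pos [514.9 147.1 144.8] rot [ 3.141e+00  3.000e-03 -0.000e+00] F [0.4 0.  0.3] w 43.9 j [ 0.06  0.43  1.59 -0.    1.12  0.06]
row [0.0226, -0.1098, 0.1395] [0.0001, 0.0008, -0.0001]
```

```bash
python3 -m pendant '[[[0.0222,-0.1098,0.02],[0,0,0],0],[[0.0222,-0.1098,0.1],[0,0,0],0],[[0.0222,-0.1098,0.139],[0,0,0],0],[[0.0222,-0.1098,0.139],[0,0,0],0],[[0.0222,-0.1098,0.139],[0,0,0],0]]'; python3 - <<'E'
from h import *
go(526,202,20,0)
o=snap(tag="4"); T,S=o["top"],o["side"]
c=S["color"][200:320,180:300]; cv2.imwrite("pics/z7s.png",cv2.resize(c,None,fx=5,fy=5,interpolation=2))
print("side proj tcp",proj(S,get_state()["eef_pos"]),"vial top, base",proj(S,[526,202,50]),proj(S,[526,202,0]))
E
```

```text
time: 9.07
eef_pos: [526.8, 199.9, 77.4]
ee_rot: [-3.142, -0.0, -0.001]
force: [-1.0, -0.5, 0.6]
grip_width: 44.1
t 9.07 pos [526.8 199.9  77.4] rot [-3.142e+00 -0.000e+00 -1.000e-03] F [-1.  -0.5  0.6] w 44.1 j [0.15 0.57 1.57 0.   1.01 0.16]
row [-0.0016, -0.0042, 0.1149] [-0.0, -0.0001, -0.0002]
side proj tcp [247.28622645 247.68692117] vial top, base [247.42902099 257.79385506] [247.66438216 274.0361927 ]
```

View pics/z7s.png

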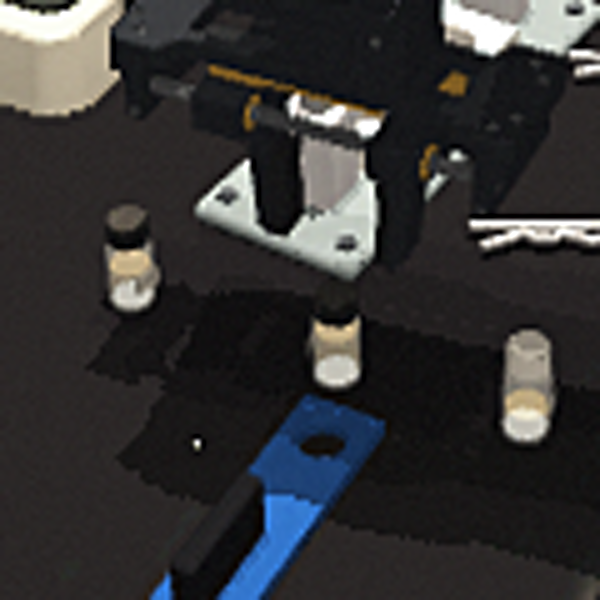

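Vial 2 projects at (247,258)-(247,274), as in the picture; the fingers straddle it. Descend and grip.

```bash
python3 -m pendant '[[[-0.0016,-0.0042,0.04],[0,0,0],0],[[-0.0016,-0.0042,0.08],[0,0,0],0],[[-0.0016,-0.0042,0.1149],[0,0,0],0],[[-0.0016,-0.0042,0.1149],[0,0,0],0],[[-0.0016,-0.0042,0.1149],[0,0,0],-0.3],[[-0.0016,-0.0042,0.1149],[0,0,0],-0.5],[[-0.0016,-0.0042,0.1149],[0,0,0],-0.7],[[-0.0016,-0.0042,0.1149],[0,0,0],-0.7]]';python3 -m pendant '[[[0,0,0],[0,0,0],-0.7],[[0,0,-0.08],[0,0,0],-0.7],[[0,0,-0.16],[0,0,0],-0.7],[[0,0,-0.2],[0,0,0],-0.7],[[0,0,-0.2],[0,0,0],-0.7]]'; python3 -c "
from h import *
a=-0.118;o=np.array([577.3,5]);
for y in(40,0,-40): print(o+y*np.array([-np.sin(a),np.cos(a)]))
go(577.3,5,120,a)
"
```

```text
time: 10.18
eef_pos: [526.2, 202.2, 20.4]
ee_rot: [-3.141, -0.001, -0.001]
force: [-0.0, -0.6, 5.0]
grip_width: 21.9
time: 10.8
eef_pos: [526.3, 202.2, 120.7]
ee_rot: [-3.141, -0.002, -0.001]
force: [0.5, 0.2, -0.8]
grip_width: 22.4
[582.00905408  44.72184298]
[577.3   5. ]
[572.59094592 -34.72184298]
t 10.8 pos [526.3 202.2 120.7] rot [-3.141e+00 -2.000e-03 -1.000e-03] F [ 0.5  0.2 -0.8] w 22.4 j [0.16 0.51 1.53 0.   1.1  0.16]
row [0.1023, 0.3944, 0.0014] [-0.0002, -0.0007, 0.0374]
```

```bash
python3 -m pendant '[[[0.04,0.1,-0.02],[0,0,0.0374],-0.7],[[0.07,0.22,-0.02],[0,0,0.0374],-0.7],[[0.1,0.32,-0.02],[0,0,0.0374],-0.7],[[0.1023,0.3944,-0.01],[0,0,0.0374],-0.7],[[0.1023,0.3944,0],[0,0,0.0374],-0.7],[[0.1023,0.3944,0.06],[0,0,0.0374],-0.7],[[0.1023,0.3944,0.07],[0,0,0.0374],-0.7],[[0.1023,0.3944,0.07],[0,0,0.0374],-0.7]]'; python3 - <<'E'
from h import *
import pickle
go(577.3,5,60,-.118)
o=snap(tag="5"); T,S=o["top"],o["side"]
p=get_state()["eef_pos"]; b=p-[0,0,20]
print("base px",proj(S,b),"well mouth px",proj(S,[577.3,5,26]))
c=S["color"][150:260,200:310]; cv2.imwrite("pics/z8s.png",cv2.resize(c,None,fx=5,fy=5,interpolation=2))
E
```

```text
time: 11.8
eef_pos: [576.7, 5.6, 84.6]
ee_rot: [-3.141, 0.001, -0.117]
force: [-0.0, -0.0, -0.3]
grip_width: 22.3
t 11.8 pos [576.7   5.6  84.6] rot [-3.141e+00  1.000e-03 -1.170e-01] F [-0.  -0.  -0.3] w 22.3 j [-0.19  0.58  1.52  0.    1.04 -0.08]
row [0.0013, 0.0011, 0.0492] [-0.0001, 0.0002, 0.0002]
base px [262.38798587 202.22021759] well mouth px [262.30315287 214.38437212]
```

View pics/z8s.png

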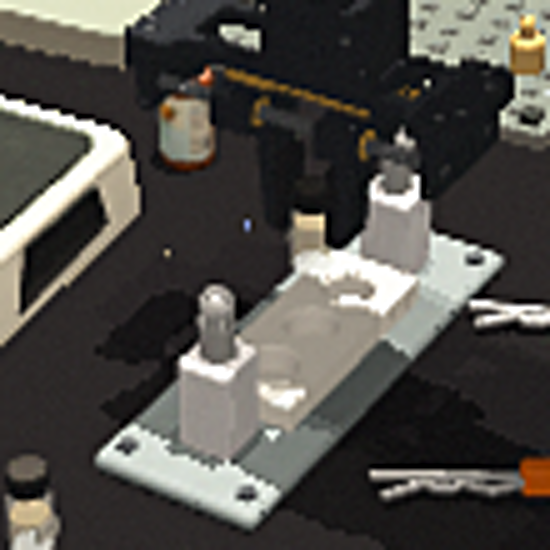

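Vial base at (262,202) sits straight above the middle well mouth at (262.5,214). Lower.

```bash
python3 -m pendant '[[[0.001,0.0008,0.03],[0,0,0],-0.7],[[0.001,0.0008,0.06],[0,0,0],-0.7],[[0.001,0.0008,0.08],[0,0,0],-0.7],[[0.001,0.0008,0.095],[0,0,0],-0.7],[[0.001,0.0008,0.107],[0,0,0],-0.7],[[0.001,0.0008,0.107],[0,0,0],-0.7]]'
```

```text
time: 12.65
eef_pos: [577.5, 4.4, 31.2]
ee_rot: [3.142, -0.0, -0.118]
force: [0.6, -0.2, -0.9]
grip_width: 22.7
```

```bash
python3 -m pendant '[[[0,0,0],[0,0,0],-0.3],[[0,0,0],[0,0,0],0],[[0,0,-0.03],[0,0,0],0],[[0,0,-0.1],[0,0,0],0],[[0,0,-0.17],[0,0,0],0],[[0,0,-0.18],[0,0,0],0]]'; python3 - <<'E'
from h import *
o=snap(tag="6"); T,S=o["top"],o["side"]
c=S["color"][150:310,180:310]; cv2.imwrite("pics/z9s.png",cv2.resize(c,None,fx=4,fy=4,interpolation=2))
for n in o: print([(d["centre"],d["confidence"]) for d in place_of(o[n],"vial_1")][:6])
m=masks_of(S,"vial_1")
for d in m[:5]:
    ys,xs=np.nonzero(d["region"]); print(xs.min(),xs.max(),ys.min(),ys.max(),d["confidence"])
print(proj(S,[433,198,0]),proj(S,[433,198,50]),proj(S,[639,195.5,0]),proj(S,[639,195.5,50]))
go(433,198,75,0)
E
```

```text
time: 13.4
eef_pos: [578.4, 4.3, 124.4]
ee_rot: [3.141, -0.005, -0.118]
force: [0.4, -0.8, 0.1]
grip_width: 44.1
[([639.4, 196.8, -0.6], 0.58), ([431.9, 200.5, 1.2], 0.41)]
[([579.6, 4.9, 10.0], 0.59), ([430.7, 202.0, -3.0], 0.54), ([637.7, 198.4, 1.7], 0.51)]
280 290 266 288 0.69
330 369 147 181 0.64
257 266 202 217 0.61
[285.32742222 284.84264422] [286.08292385 268.4287139 ] [206.88280386 258.79379837] [205.64808922 242.82028511]
t 13.65 pos [576.7   4.5 120.1] rot [-3.141e+00  2.000e-03 -1.180e-01] F [-1.1  0.4 -0.1] w 44.0 j [-0.2   0.54  1.49  0.    1.12 -0.08]
row [-0.3309, -0.3503, 0.091] [-0.0001, 0.0007, -0.0376]
```

View pics/z9s.png

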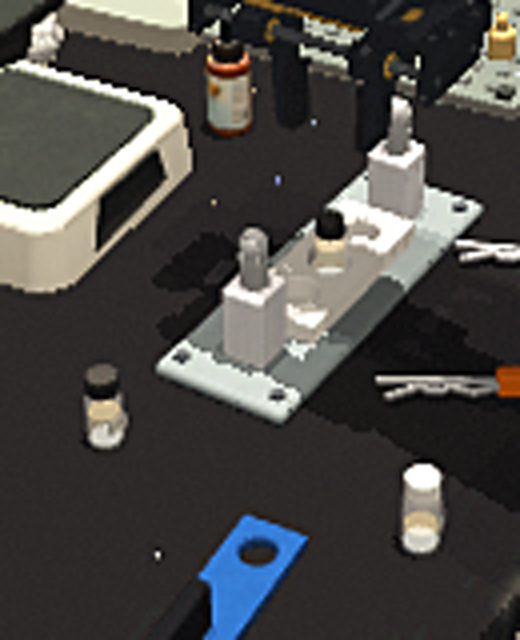

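Vial 2 stands in the middle well. Next, the white-capped vial.

```bash
python3 -m pendant '[[[-0.1,-0.1,0],[0,0,-0.0376],0],[[-0.2,-0.2,0],[0,0,-0.0376],0],[[-0.3,-0.3,0],[0,0,-0.0376],0],[[-0.331,-0.352,0.04],[0,0,-0.0376],0],[[-0.331,-0.352,0.09],[0,0,-0.0376],0],[[-0.331,-0.352,0.14],[0,0,-0.0376],0],[[-0.331,-0.352,0.18],[0,0,-0.0376],0],[[-0.331,-0.352,0.2],[0,0,-0.0376],0]]'; python3 - <<'E'
from h import *
go(433,199,20,0)
E
```

```text
time: 14.65
eef_pos: [432.9, 198.5, 19.8]
ee_rot: [3.141, 0.003, 0.0]
force: [-0.2, -0.0, -0.1]
grip_width: 43.9
t 14.65 pos [432.9 198.5  19.8] rot [3.141e+00 3.000e-03 0.000e+00] F [-0.2 -0.  -0.1] w 43.9 j [ 0.18  0.52  1.86 -0.    0.76  0.18]
row [0.0002, -0.0009, -0.0004] [0.0002, 0.0008, 0.0]
```

```bash
python3 -m pendant '[[[0,0,0],[0,0,0],-0.3],[[0,0,0],[0,0,0],-0.5],[[0,0,0],[0,0,0],-0.7],[[0,0,0],[0,0,0],-0.7],[[0,0,0],[0,0,0],-0.7],[[0,0,-0.1],[0,0,0],-0.7],[[0,0,-0.2],[0,0,0],-0.7],[[0,0,-0.2],[0,0,0],-0.7]]'; python3 - <<'E'
from h import *
go(582,44.8,85,-0.118)
E
```

```text
time: 15.65
eef_pos: [435.2, 199.1, 124.1]
ee_rot: [-3.14, -0.006, 0.0]
force: [-0.2, 0.5, -0.5]
grip_width: 22.1
t 15.65 pos [435.2 199.1 124.1] rot [-3.14  -0.006  0.   ] F [-0.2  0.5 -0.5] w 22.1 j [0.18 0.34 1.79 0.   1.01 0.18]
row [0.2931, 0.3086, 0.0798] [-0.0005, -0.002, 0.0376]
```

```bash
python3 -m pendant '[[[0.1,0.1,-0.01],[0,0,0.0376],-0.7],[[0.2,0.2,-0.01],[0,0,0.0376],-0.7],[[0.29,0.3,-0.01],[0,0,0.0376],-0.7],[[0.298,0.3086,-0.01],[0,0,0.0376],-0.7],[[0.298,0.3086,0.02],[0,0,0.0376],-0.7],[[0.298,0.3086,0.07],[0,0,0.0376],-0.7],[[0.298,0.3086,0.07],[0,0,0.0376],-0.7],[[0.298,0.3086,0.07],[0,0,0.0376],-0.7]]'; python3 - <<'E'
from h import *
go(582,44.8,40,-0.118)
o=snap(("side",),tag="7"); S=o["side"]
print(proj(S,get_state()["eef_pos"]-[0,0,20]),proj(S,[582,44.7,26]))
c=S["color"][150:260,200:310]; cv2.imwrite("pics/z10s.png",cv2.resize(c,None,fx=5,fy=5,interpolation=2))
E
```

```text
time: 16.65
eef_pos: [582.4, 45.1, 86.4]
ee_rot: [-3.142, 0.0, -0.117]
force: [-0.7, 0.0, -0.6]
grip_width: 22.1
t 16.65 pos [582.4  45.1  86.4] rot [-3.142  0.    -0.117] F [-0.7  0.  -0.6] w 22.1 j [-0.12  0.6   1.49  0.    1.05 -0.01]
row [-0.0007, 0.0007, 0.0928] [-0.0, 0.0, 0.0002]
[254.05659104 209.29758918] [254.39287489 222.11601963]
```

View pics/z10s.png

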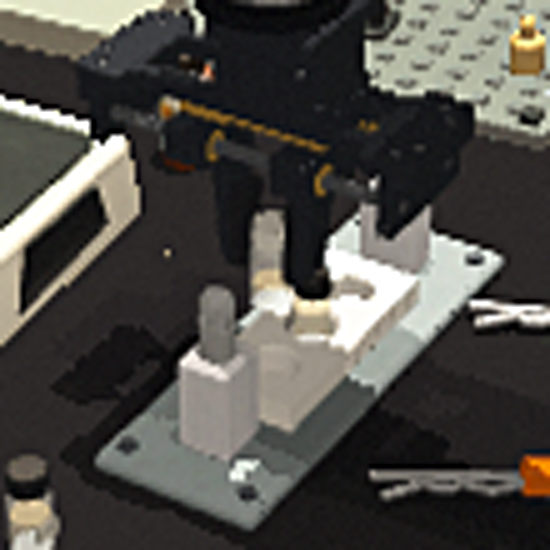

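```bash
python3 -m pendant '[[[-0.0007,0.0007,0.03],[0,0,0],-0.7],[[-0.0007,0.0007,0.06],[0,0,0],-0.7],[[-0.0007,0.0007,0.08],[0,0,0],-0.7],[[-0.0007,0.0007,0.093],[0,0,0],-0.7],[[-0.0007,0.0007,0.093],[0,0,0],-0.7]]'; python3 -m pendant '[[[0,0,0],[0,0,0],-0.3],[[0,0,0],[0,0,0],0],[[0,0,0],[0,0,0],0],[[0,0,-0.03],[0,0,0],0],[[0,0,-0.1],[0,0,0],0],[[0,0,-0.17],[0,0,0],0],[[0,0,-0.17],[0,0,0],0]]'; python3 - <<'E'
from h import *
go(639.2,196.5,120,0)
o=snap(("side",),tag="8"); S=o["side"]
c=S["color"][150:260,200:310]; cv2.imwrite("pics/z11s.png",cv2.resize(c,None,fx=5,fy=5,interpolation=2))
E
```

```text
time: 17.32
eef_pos: [582.2, 44.1, 39.3]
ee_rot: [-3.142, 0.001, -0.118]
force: [1.4, 0.3, -0.5]
grip_width: 21.9
time: 18.2
eef_pos: [583.7, 44.0, 128.3]
ee_rot: [3.142, -0.006, -0.118]
force: [0.2, -0.3, 0.6]
grip_width: 44.1
t 18.2 pos [583.7  44.  128.3] rot [ 3.142 -0.006 -0.118] F [ 0.2 -0.3  0.6] w 44.1 j [-0.12  0.54  1.46  0.    1.14 -0.01]
row [0.0742, -0.316, 0.0171] [0.0001, -0.002, -0.0376]
```

View pics/z11s.png

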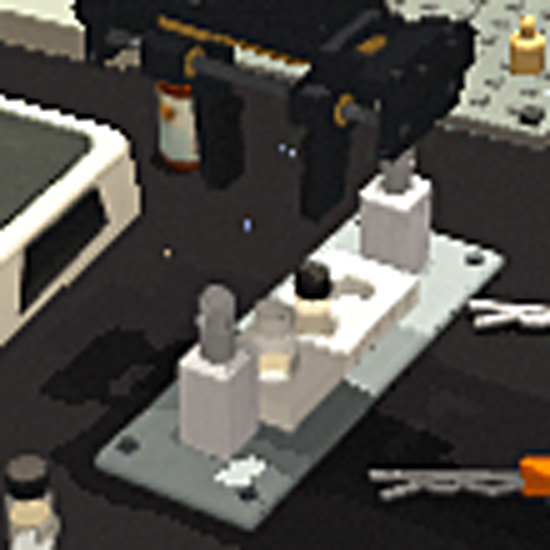

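White vial stands in well 1. For the last vial I'll use a rotated wrist (jaws along y) to keep clear of the pink jar.

```bash
python3 - <<'E'
from h import *
import pickle
C=pickle.load(open("cal.pkl","rb")); T,S=C["top"],C["side"]
A=np.array(T["mtx"])@np.c_[T["R"],T["t"]];B=np.array(S["mtx"])@np.c_[S["R"],S["t"]]
X=cv2.triangulatePoints(A,B,np.array([172.,116]),np.array([149.,213]))[:,0];print(X[:3]/X[3])
go(600,180,140,1.45)
E
```

```text
[797.81037769 189.09231476  84.05677774]
t 18.25 pos [582.8  44.1 126.3] rot [ 3.142e+00 -3.000e-03 -1.180e-01] F [-0.6  0.1 -1.2] w 44.1 j [-0.12  0.55  1.46  0.    1.13 -0.01]
row [0.0022, -0.274, -0.0275] [0.0007, -0.0007, -0.4991]
```

The jar front is actually near x=763 (body would reach about 732), so there's no need to rotate. Keeping jaws along x.

```bash
python3 -m pendant '[[[0.01,-0.1,-0.03],[0,0,-0.0376],0],[[0.03,-0.2,-0.03],[0,0,-0.0376],0],[[0.06,-0.3,-0.02],[0,0,-0.0376],0],[[0.0755,-0.3165,0.02],[0,0,-0.0376],0],[[0.0755,-0.3165,0.09],[0,0,-0.0376],0],[[0.0755,-0.3165,0.09],[0,0,-0.0376],0],[[0.0755,-0.3165,0.09],[0,0,-0.0376],0]]'; python3 - <<'E'
from h import *
go(639,196.5,20,0)
o=snap(("side",),tag="9"); S=o["side"]
print(proj(S,get_state()["eef_pos"]),proj(S,[639,196.5,50]))
c=S["color"][180:290,150:260]; cv2.imwrite("pics/z12s.png",cv2.resize(c,None,fx=5,fy=5,interpolation=2))
E
```

```text
time: 19.12
eef_pos: [638.8, 196.7, 80.7]
ee_rot: [-3.141, -0.001, -0.0]
force: [0.8, -0.3, -0.1]
grip_width: 43.8
t 19.12 pos [638.8 196.7  80.7] rot [-3.141e+00 -1.000e-03 -0.000e+00] F [ 0.8 -0.3 -0.1] w 43.8 j [0.12 0.77 1.19 0.   1.18 0.12]
row [0.0003, 0.0004, 0.1215] [-0.0, -0.0003, -0.0001]
[204.57470712 232.7121051 ] [205.43607841 243.0659697 ]
```

View pics/z12s.png

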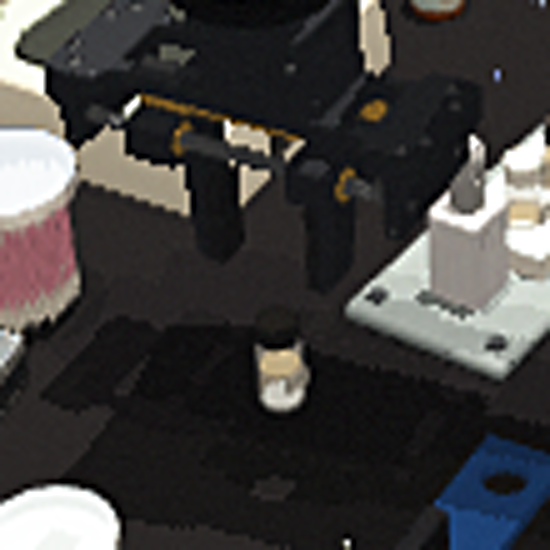

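```bash
python3 -m pendant '[[[0,0,0.05],[0,0,0],0],[[0,0,0.1],[0,0,0],0],[[0,0,0.1215],[0,0,0],0],[[0,0,0.1215],[0,0,0],0],[[0,0,0.1215],[0,0,0],-0.3],[[0,0,0.1215],[0,0,0],-0.5],[[0,0,0.1215],[0,0,0],-0.7],[[0,0,0.1215],[0,0,0],-0.7]]';python3 -m pendant '[[[0,0,0],[0,0,0],-0.7],[[0,0,-0.1],[0,0,0],-0.7],[[0,0,-0.2],[0,0,0],-0.7],[[0,0,-0.25],[0,0,0],-0.7],[[0,0,-0.25],[0,0,0],-0.7],[[0,0,-0.25],[0,0,0],-0.7]]'; python3 - <<'E'
from h import *
go(572.6,-34.6,85,-0.118)
E
```

```text
time: 20.18
eef_pos: [638.9, 196.8, 19.8]
ee_rot: [-3.141, -0.001, -0.0]
force: [-0.1, -0.5, 4.8]
grip_width: 22.2
time: 20.92
eef_pos: [637.8, 196.7, 142.1]
ee_rot: [3.141, 0.003, -0.0]
force: [-0.4, 0.5, -0.4]
grip_width: 22.4
t 20.93 pos [637.8 196.7 142.1] rot [ 3.141e+00  3.000e-03 -0.000e+00] F [-0.4  0.5 -0.4] w 22.4 j [ 0.12  0.71  1.13 -0.    1.3   0.12]
row [-0.13, 0.4625, 0.1147] [0.0002, 0.0009, 0.0375]
```

```bash
python3 -m pendant '[[[-0.05,0.1,0],[0,0,0.0375],-0.7],[[-0.1,0.2,0],[0,0,0.0375],-0.7],[[-0.132,0.32,0],[0,0,0.0375],-0.7],[[-0.132,0.42,0],[0,0,0.0375],-0.7],[[-0.132,0.462,0],[0,0,0.0375],-0.7],[[-0.132,0.462,0.06],[0,0,0.0375],-0.7],[[-0.132,0.462,0.12],[0,0,0.0375],-0.7],[[-0.132,0.462,0.12],[0,0,0.0375],-0.7]]'; python3 - <<'E'
from h import *
go(572.6,-34.6,39.5,-0.118)
o=snap(("side",),tag="10"); S=o["side"]
print(proj(S,get_state()["eef_pos"]-[0,0,20]),proj(S,[572.6,-34.7,26]))
c=S["color"][150:260,200:310]; cv2.imwrite("pics/z13s.png",cv2.resize(c,None,fx=5,fy=5,interpolation=2))
E
```

```text
time: 21.92
eef_pos: [571.1, -33.1, 81.4]
ee_rot: [-3.141, 0.006, -0.117]
force: [0.4, 0.6, 0.3]
grip_width: 22.2
t 21.93 pos [571.1 -33.1  81.4] rot [-3.141  0.006 -0.117] F [0.4 0.6 0.3] w 22.2 j [-0.26  0.58  1.53  0.    1.03 -0.15]
row [0.0038, 0.0027, 0.0838] [-0.0003, 0.0018, 0.0003]
[270.04959106 195.91419181] [269.85927473 206.99888317]
```

View pics/z13s.png

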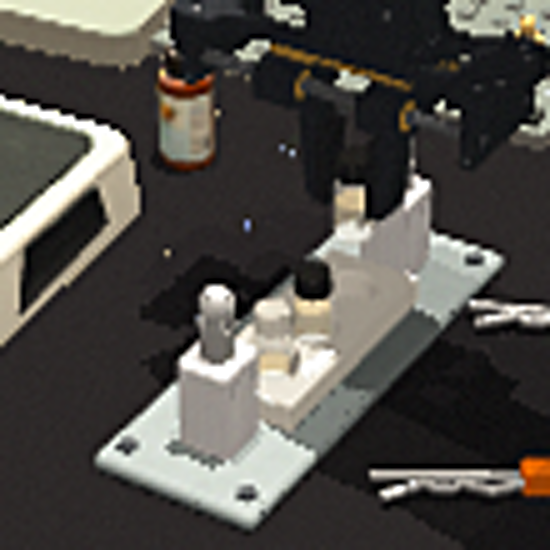

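```bash
python3 -m pendant '[[[0,0,0],[0,0,0],-0.7],[[0,0,0],[0,0,0],-0.7]]'; python3 -c "
from h import *
go(572.6,-34.7,39.5,-0.118)"
```

```text
time: 22.22
eef_pos: [572.9, -34.1, 85.0]
ee_rot: [3.141, -0.002, -0.118]
force: [-0.5, 0.2, -1.2]
grip_width: 22.1
t 22.23 pos [572.9 -34.1  85. ] rot [ 3.141e+00 -2.000e-03 -1.180e-01] F [-0.5  0.2 -1.2] w 22.1 j [-0.26  0.58  1.53  0.    1.03 -0.15]
row [-0.0007, 0.0012, 0.091] [0.0001, -0.0005, 0.0001]
```

```bash
python3 -m pendant '[[[-0.0004,0.001,0.03],[0,0,0],-0.7],[[-0.0004,0.001,0.06],[0,0,0],-0.7],[[-0.0004,0.001,0.08],[0,0,0],-0.7],[[-0.0004,0.001,0.091],[0,0,0],-0.7],[[-0.0004,0.001,0.091],[0,0,0],-0.7]]'; python3 -m pendant '[[[0,0,0],[0,0,0],-0.3],[[0,0,0],[0,0,0],0],[[0,0,0],[0,0,0],0],[[0,0,-0.03],[0,0,0],0],[[0,0,-0.1],[0,0,0],0],[[0,0,-0.2],[0,0,0],0],[[0,0,-0.2],[0,0,0],0]]'; python3 - <<'E'
from h import *
o=snap(tag="11"); S=o["side"]; T=o["top"]
for n in o: print([(d["centre"],d["confidence"]) for d in place_of(o[n],"bar")][:2],[(d["centre"],d["confidence"]) for d in place_of(o[n],"clip_1")][:3],[(d["centre"],d["confidence"]) for d in place_of(o[n],"clip_1_seat")][:3])
c=S["color"][150:270,200:330]; cv2.imwrite("pics/z14s.png",cv2.resize(c,None,fx=5,fy=5,interpolation=2))
c=T["color"][160:250,80:200]; cv2.imwrite("pics/z14t.png",cv2.resize(c,None,fx=6,fy=6,interpolation=2))
go(514.5,339.8,140,-.036)
E
```

```text
time: 22.85
eef_pos: [572.1, -34.7, 38.1]
ee_rot: [-3.141, 0.001, -0.118]
force: [0.3, -0.0, -0.9]
grip_width: 22.1
time: 23.72
eef_pos: [574.0, -35.1, 143.2]
ee_rot: [3.14, -0.008, -0.118]
force: [0.6, -0.1, -0.3]
grip_width: 44.0
[([522.6, 294.0, 0.4], 0.97)] [([438.3, -88.4, 8.7], 0.57)] [([428.9, -346.6, 71.0], 0.19)]
[([521.2, 304.4, -4.3], 0.63)] [([429.9, 57.9, 6.9], 0.79), ([434.9, -88.6, 9.4], 0.55)] [([477.7, 72.6, 3.9], 0.48)]
t 24.12 pos [571.9 -34.6 137.8] rot [-3.141e+00  1.000e-03 -1.180e-01] F [0.5 0.1 0.1] w 44.4 j [-0.26  0.51  1.48 -0.    1.15 -0.15]
row [-0.2021, -0.7302, -0.004] [-0.0001, 0.0005, -0.0261]
```

View pics/z14s.png

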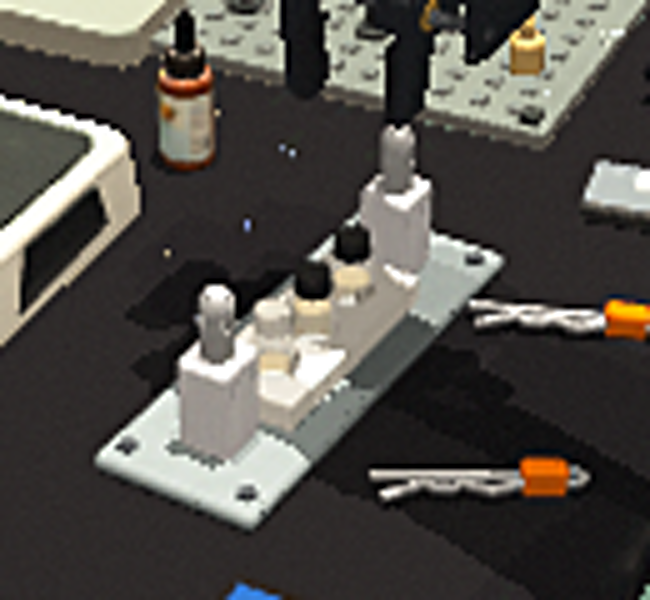

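View pics/z14t.png

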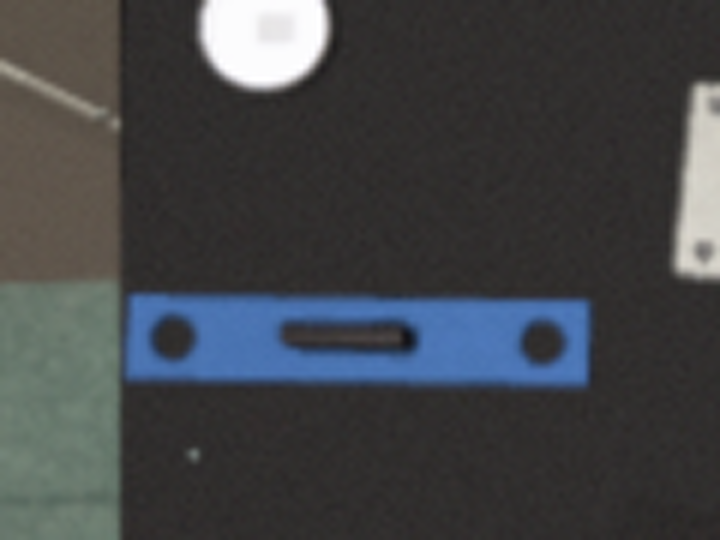

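The bar got knocked about 40 mm (now at top px ~(139,216)); all three vials are in wells. Refit the bar.

```bash
python3 - <<'E'
from h import *
import pickle
C=pickle.load(open("cal.pkl","rb")); T,S=C["top"],C["side"]
z2=lambda u,v:np.array([80+u/6,160+v/6])
bar=[(T,(20,112,8),z2(129,294)),(T,(20,-112,8),z2(589,300)),(T,(-20,-112,8),z2(588,387)),(T,(-20,112,8),z2(125,381)),(T,(0,-90,8),z2(543,342)),(T,(0,90,8),z2(172,338))]
p,r=fit(bar,x0=(520,300,0));print(p,r.round(1).tolist())
b=cv2.imread("pics/side_11.png"); m=cv2.inRange(cv2.cvtColor(b,cv2.COLOR_BGR2HSV),(100,120,60),(125,255,255))
c=max(cv2.findContours(m,0,2)[0],key=cv2.contourArea); R=cv2.minAreaRect(c); bx=cv2.boxPoints(R); print(bx.round(1).tolist(),[unproj(S,u,8).round(1).tolist() for u in bx], unproj(S,bx.mean(0),8))
cv2.imwrite("pics/z15s.png",cv2.resize(b[250:384,150:310],None,fx=4.5,fy=4.5,interpolation=2))
go(p[0],p[1],140,p[2])
E
```

```text
[ 5.18891360e+02  2.97857127e+02 -4.29730103e-02] [[0.1, 0.4], [0.0, 0.3], [-0.2, -0.5], [0.1, -0.4], [-0.1, 0.1], [0.1, 0.0]]
[[193.39999389648438, 335.0], [249.89999389648438, 262.3999938964844], [265.20001220703125, 274.29998779296875], [208.6999969482422, 346.8999938964844]] [[544.7, 412.5, 8.0], [534.6, 171.5, 8.0], [485.1, 193.4, 8.0], [502.7, 424.8, 8.0]] [517.05338922 310.87352561   8.        ]
t 24.12 pos [571.9 -34.6 137.8] rot [-3.141e+00  1.000e-03 -1.180e-01] F [0.5 0.1 0.1] w 44.4 j [-0.26  0.51  1.48 -0.    1.15 -0.15]
row [-0.1835, -0.6479, -0.0041] [-0.0001, 0.0005, -0.0238]
```

View pics/z15s.png

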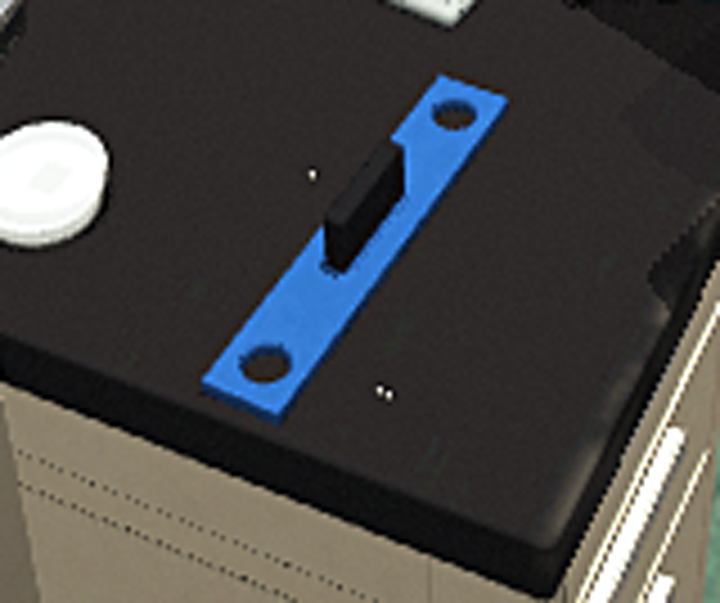

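```bash
python3 - <<'E'
from h import *
import pickle
C=pickle.load(open("cal.pkl","rb")); T,S=C["top"],C["side"]
z=lambda u,v:np.array([150+u/4.5,250+v/4.5])
z2=lambda u,v:np.array([80+u/6,160+v/6])
t=[(T,(20,112,8),z2(129,294)),(T,(20,-112,8),z2(589,300)),(T,(-20,-112,8),z2(588,387)),(T,(-20,112,8),z2(125,381)),(T,(0,-90,8),z2(543,342)),(T,(0,90,8),z2(172,338))]
b=[(S,(20,-112,8),z(440,75)),(S,(-20,-112,8),z(508,98)),(S,(-20,112,8),z(280,412)),(S,(20,112,8),z(203,380)),(S,(0,-90,8),z(455,114)),(S,(0,90,8),z(265,364))]
for o in (b,t+b):
    p,r=fit(o,x0=(520,300,0));print(p,r.round(1).tolist())
E
```

```text
[ 5.17763814e+02  2.99335030e+02 -4.30538097e-02] [[0.0, -0.1], [0.1, 0.1], [-0.2, 0.5], [-0.2, 0.1], [-0.1, -0.3], [0.4, -0.5]]
[ 5.18302471e+02  2.98597787e+02 -4.27043818e-02] [[-0.2, 0.6], [-0.2, 0.5], [-0.5, -0.3], [-0.2, -0.2], [-0.3, 0.3], [-0.1, 0.2], [-0.0, -0.4], [0.0, -0.2], [-0.3, 0.1], [-0.2, -0.2], [-0.2, -0.6], [0.4, -0.8]]
```

```bash
python3 -m pendant '[[[-0.05,-0.11,-0.02],[0,0,-0.0238],0],[[-0.1,-0.23,-0.02],[0,0,-0.0238],0],[[-0.15,-0.35,0],[0,0,-0.0238],0],[[-0.1845,-0.47,0],[0,0,-0.0238],0],[[-0.1845,-0.59,0.03],[0,0,-0.0238],0],[[-0.1845,-0.649,0.1],[0,0,-0.0238],0],[[-0.1845,-0.649,0.14],[0,0,-0.0238],0],[[-0.1845,-0.649,0.14],[0,0,-0.0238],0]]'; python3 - <<'E'
from h import *
o=snap(tag="12"); S=o["side"]; T=o["top"]
cv2.imwrite("pics/z16s.png",cv2.resize(S["color"][230:384,150:310],None,fx=4,fy=4,interpolation=2))
print([(d["centre"],d["confidence"]) for d in place_of(S,"bar")][:2])
go(518.3,298.5,14,-0.043)
E
```

```text
time: 25.12
eef_pos: [517.7, 298.3, 66.8]
ee_rot: [3.14, 0.003, -0.043]
force: [-0.5, 0.4, 0.5]
grip_width: 44.2
[([519.7, 304.0, -3.8], 0.8)]
t 25.27 pos [519.3 298.2  69.6] rot [-3.141e+00 -1.000e-03 -4.400e-02] F [-0.5 -0.3 -0. ] w 43.9 j [0.33 0.64 1.46 0.   1.04 0.37]
row [-0.0022, -0.0005, 0.1111] [-0.0002, -0.0005, -0.0002]
```

View pics/z16s.png

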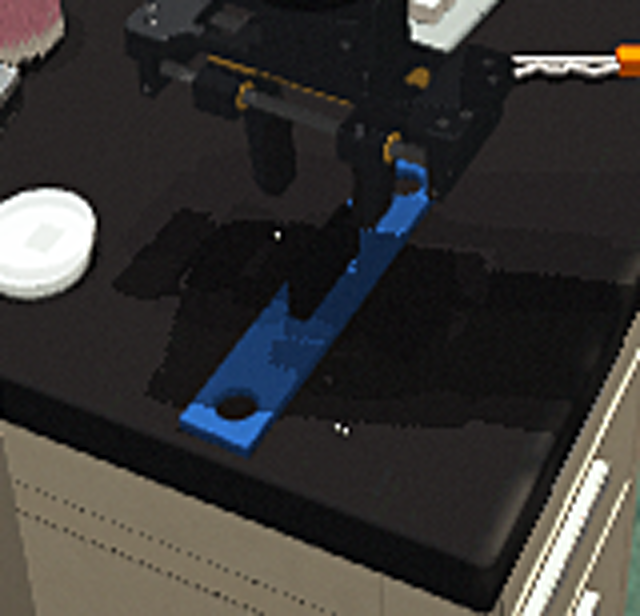

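Bar unchanged, fingers straddle the grip. Descend and grasp.

```bash
python3 -m pendant '[[[-0.001,-0.0005,0.05],[0,0,0],0],[[-0.001,-0.0005,0.09],[0,0,0],0],[[-0.001,-0.0005,0.111],[0,0,0],0],[[-0.001,-0.0005,0.111],[0,0,0],-0.3],[[-0.001,-0.0005,0.111],[0,0,0],-0.5],[[-0.001,-0.0005,0.111],[0,0,0],-0.8],[[-0.001,-0.0005,0.111],[0,0,0],-1],[[-0.001,-0.0005,0.111],[0,0,0],-1]]';python3 -m pendant '[[[0,0,0],[0,0,0],-1],[[0,0,0],[0,0,0],-1],[[0,0,-0.05],[0,0,0],-1],[[0,0,-0.15],[0,0,0],-1],[[0,0,-0.25],[0,0,0],-1],[[0,0,-0.27],[0,0,0],-1],[[0,0,-0.27],[0,0,0],-1]]'; python3 - <<'E'
from h import *
go(577.3,5,145,-0.118)
E
```

```text
time: 26.28
eef_pos: [518.6, 298.8, 13.6]
ee_rot: [-3.141, -0.001, -0.043]
force: [-1.6, -1.2, 5.3]
grip_width: 12.0
time: 27.15
eef_pos: [517.9, 298.6, 147.1]
ee_rot: [3.141, 0.001, -0.043]
force: [-0.4, 0.7, -3.6]
grip_width: 11.8
t 27.15 pos [517.9 298.6 147.1] rot [ 3.141e+00  1.000e-03 -4.300e-02] F [-0.4  0.7 -3.6] w 11.8 j [0.33 0.55 1.39 0.   1.2  0.37]
row [0.144, 0.5815, 0.0043] [0.0001, 0.0003, 0.0239]
```

```bash
python3 -m pendant '[[[0.03,0.1,-0.01],[0,0,0.0239],-1],[[0.06,0.22,-0.01],[0,0,0.0239],-1],[[0.1,0.34,-0.01],[0,0,0.0239],-1],[[0.12,0.44,-0.01],[0,0,0.0239],-1],[[0.144,0.53,-0.01],[0,0,0.0239],-1],[[0.144,0.5815,0],[0,0,0.0239],-1],[[0.144,0.5815,0.02],[0,0,0.0239],-1],[[0.144,0.5815,0.025],[0,0,0.0239],-1]]';  python3 -m pendant '[[[0,0,0],[0,0,0],-1],[[0,0,0],[0,0,0],-1]]'; python3 - <<'E'
from h import *
o=snap(tag="13"); S=o["side"]; T=o["top"]
cv2.imwrite("pics/z17s.png",cv2.resize(S["color"][140:270,190:350],None,fx=5,fy=4.6,interpolation=2))
cv2.imwrite("pics/z17s.png",cv2.resize(S["color"][140:260,190:350],None,fx=5,fy=5,interpolation=2))
cv2.imwrite("pics/z17t.png",cv2.resize(T["color"][150:240,180:300],None,fx=6,fy=6,interpolation=2))
s=get_state();go(577.3,5,145,-0.118)
a=s["ee_rot"][2];p=s["eef_pos"]
for y in(90,-90):
    X=p+[-np.sin(a)*y,np.cos(a)*y,-14]; print("hole bottom px S,T",proj(S,X),proj(T,X+[0,0,8]))
    b=-.118;Y=np.array([577.3-np.sin(b)*y,5+np.cos(b)*y,101.5]);print("stud top",proj(S,Y),proj(T,Y))
E
```

```text
time: 28.15
eef_pos: [576.7, 6.1, 133.3]
ee_rot: [-3.141, 0.004, -0.118]
force: [-0.4, -0.6, -2.3]
grip_width: 11.8
time: 28.4
eef_pos: [577.7, 5.9, 135.6]
ee_rot: [-3.142, -0.0, -0.117]
force: [0.6, 0.2, -1.6]
grip_width: 11.8
t 28.5 pos [577.8   5.6 135.7] rot [-3.142 -0.    -0.117] F [-0.5  0.2 -1. ] w 11.8 j [-0.19  0.52  1.47  0.    1.15 -0.08]
row [-0.0007, 0.0013, -0.0186] [-0.0, -0.0001, 0.0002]
hole bottom px S,T [243.09513106 201.12869119] [204.62633662 185.20600154]
stud top [243.48516729 207.88460191] [205.85246258 186.7808495 ]
hole bottom px S,T [279.51902451 168.76850715] [271.3598169  190.94594129]
stud top [279.57537232 175.14176449] [271.18507884 192.44024508]
```

View pics/z17s.png

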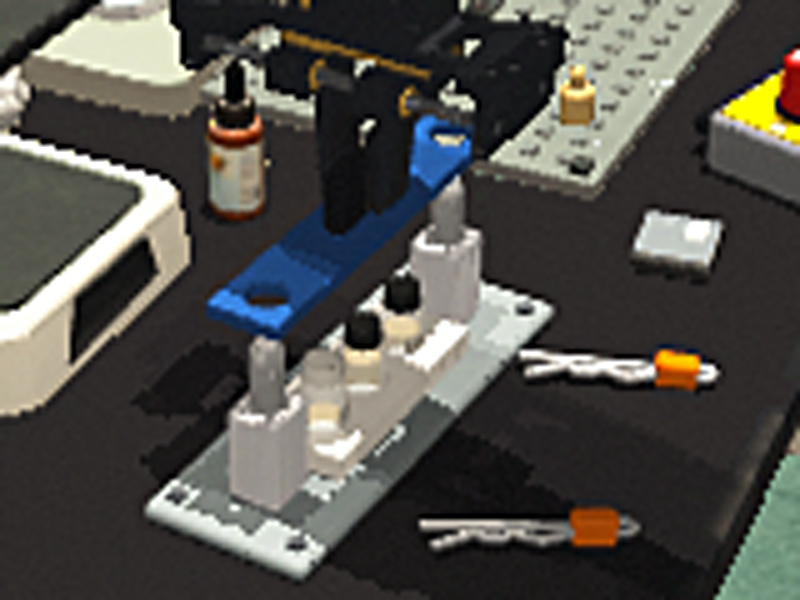

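View pics/z17t.png

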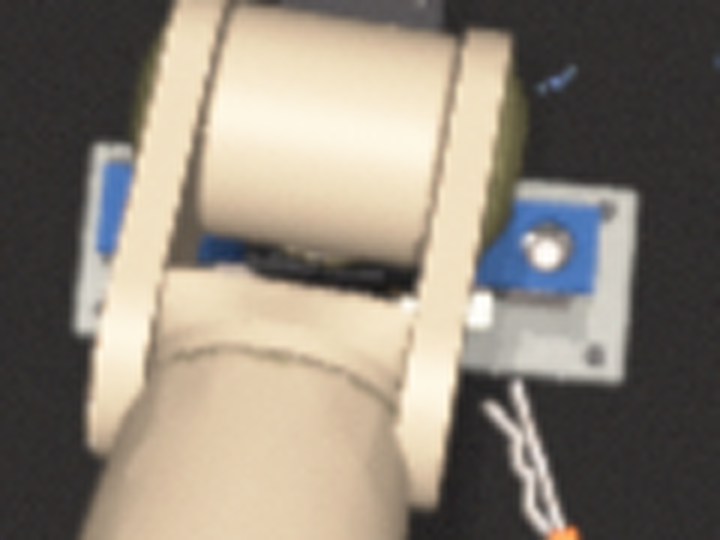

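```bash
python3 - <<'E'
import cv2,numpy as np
T=cv2.imread("pics/top_13.png");S=cv2.imread("pics/side_13.png")
cv2.imwrite("pics/z18t.png",cv2.resize(T[178:205,255:290],None,fx=20,fy=20,interpolation=cv2.INTER_CUBIC))
cv2.imwrite("pics/z18s.png",cv2.resize(S[185:230,228:268],None,fx=13,fy=13,interpolation=cv2.INTER_CUBIC))
E
```

```text
(no output)
```

View pics/z18t.png

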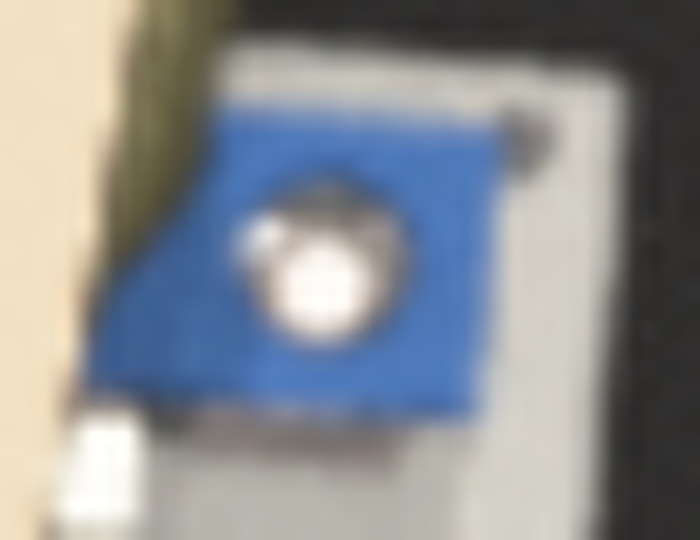

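View pics/z18s.png

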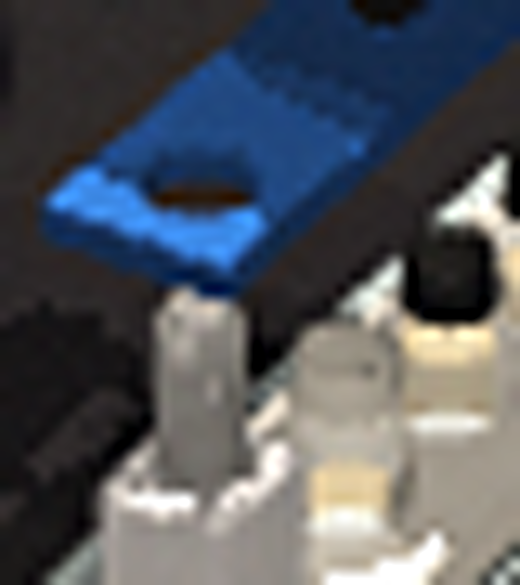

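Alignment good: right hole (271.4,191.1) and stud top (271.1,192.4) are where the model predicts. Lowering.

```bash
python3 -m pendant '[[[-0.0005,0.0009,0.02],[0,0,0],-1],[[-0.0005,0.0009,0.04],[0,0,0],-1],[[-0.0005,0.0009,0.055],[0,0,0],-1],[[-0.0005,0.0009,0.07],[0,0,0],-1],[[-0.0005,0.0009,0.07],[0,0,0],-1]]'; python3 -c "
from h import *
go(577.3,5,78,-0.118);print(get_state()['ft_torque'])"
```

```text
time: 29.12
eef_pos: [577.1, 4.7, 99.8]
ee_rot: [-3.142, 0.001, -0.118]
force: [-0.4, 0.1, -1.6]
grip_width: 11.5
t 29.12 pos [577.1   4.7  99.8] rot [-3.142e+00  1.000e-03 -1.180e-01] F [-0.4  0.1 -1.6] w 11.5 j [-0.19  0.57  1.5   0.    1.07 -0.08]
row [0.0004, -0.0006, 0.0437] [-0.0, 0.0004, -0.0001]
[ 0.00428905 -0.07544882  0.01479615]
```

No contact; studs are through the holes. Continue to the pillars.

```bash
python3 -m pendant '[[[0,0,0.015],[0,0,0],-1],[[0,0,0.028],[0,0,0],-1],[[0,0,0.036],[0,0,0],-1],[[0,0,0.04],[0,0,0],-1],[[0,0,0.042],[0,0,0],-1],[[0,0,0.042],[0,0,0],-1]]'; python3 -c "
from h import *
go(577.3,5,78,-0.118);print(get_state()['ft_torque'])"
```

```text
time: 29.88
eef_pos: [577.4, 4.7, 79.6]
ee_rot: [-3.142, -0.0, -0.118]
force: [0.4, 0.2, -1.6]
grip_width: 11.6
t 29.88 pos [577.4   4.7  79.6] rot [-3.142 -0.    -0.118] F [ 0.4  0.2 -1.6] w 11.6 j [-0.19  0.59  1.52  0.    1.03 -0.08]
row [-0.0003, -0.0006, 0.0031] [-0.0, -0.0001, -0.0001]
[-0.02355478 -0.04694304  0.00771278]
```

```bash
python3 -m pendant '[[[0,0,0.002],[0,0,0],-1],[[0,0,0.003],[0,0,0],-1],[[0,0,0.004],[0,0,0],-1],[[0,0,0.004],[0,0,0],-1]]';  python3 -m pendant '[[[0,0,0],[0,0,0],-0.6],[[0,0,0],[0,0,0],-0.4],[[0,0,0],[0,0,0],-0.2],[[0,0,-0.05],[0,0,0],-0.2],[[0,0,-0.12],[0,0,0],-0.2],[[0,0,-0.14],[0,0,0],-0.2]]'; python3 - <<'E'
from h import *
go(430,55,120,0)
E
```

```text
time: 30.38
eef_pos: [577.4, 4.7, 77.7]
ee_rot: [3.142, -0.0, -0.118]
force: [-0.9, 0.0, 0.9]
grip_width: 12.1
time: 31.12
eef_pos: [578.1, 4.6, 149.3]
ee_rot: [3.141, -0.003, -0.118]
force: [-0.3, -0.2, -0.9]
grip_width: 35.1
t 31.12 pos [578.1   4.6 149.3] rot [ 3.141e+00 -3.000e-03 -1.180e-01] F [-0.3 -0.2 -0.9] w 35.1 j [-0.19  0.51  1.46  0.    1.18 -0.08]
row [-0.3062, -0.0653, 0.0576] [0.0001, -0.0011, -0.0376]
```

```bash
python3 -c "
from h import *
go(587.9,94.4,125,1.453)"
```

```text
t 31.12 pos [578.1   4.6 149.3] rot [ 3.141e+00 -3.000e-03 -1.180e-01] F [-0.3 -0.2 -0.9] w 35.1 j [-0.19  0.51  1.46  0.    1.18 -0.08]
row [-0.0019, -0.1807, 0.0486] [0.0009, -0.0008, -0.5001]
```

```bash
python3 -m pendant '[[[0,-0.03,0],[0,0,-0.06],0],[[0,-0.08,0],[0,0,-0.12],0],[[0,-0.13,0],[0,0,-0.18],0],[[0,-0.1807,0],[0,0,-0.24],0],[[0,-0.1807,0],[0,0,-0.3],0],[[0,-0.1807,0],[0,0,-0.36],0],[[0,-0.1807,0],[0,0,-0.42],0],[[0,-0.1807,0],[0,0,-0.5],0]]'; python3 - <<'E'
from h import *
go(587.9,94.4,81,1.453)
o=snap(tag="14"); S=o["side"]; T=o["top"]
cv2.imwrite("pics/z19s.png",cv2.resize(S["color"][140:260,190:350],None,fx=5,fy=5,interpolation=2))
cv2.imwrite("pics/z19t.png",cv2.resize(T["color"][150:260,180:300],None,fx=5,fy=5,interpolation=2))
E
```

```text
time: 32.12
eef_pos: [587.6, 94.4, 146.3]
ee_rot: [-3.14, 0.0, 1.388]
force: [-0.2, 0.1, -0.1]
grip_width: 44.4
t 32.12 pos [587.6  94.4 146.3] rot [-3.14   0.     1.388] F [-0.2  0.1 -0.1] w 44.4 j [-0.04  0.55  1.4  -0.    1.2  -1.43]
row [0.0001, 0.0007, 0.1306] [-0.0005, 0.0001, -0.0207]
```

View pics/z19s.png

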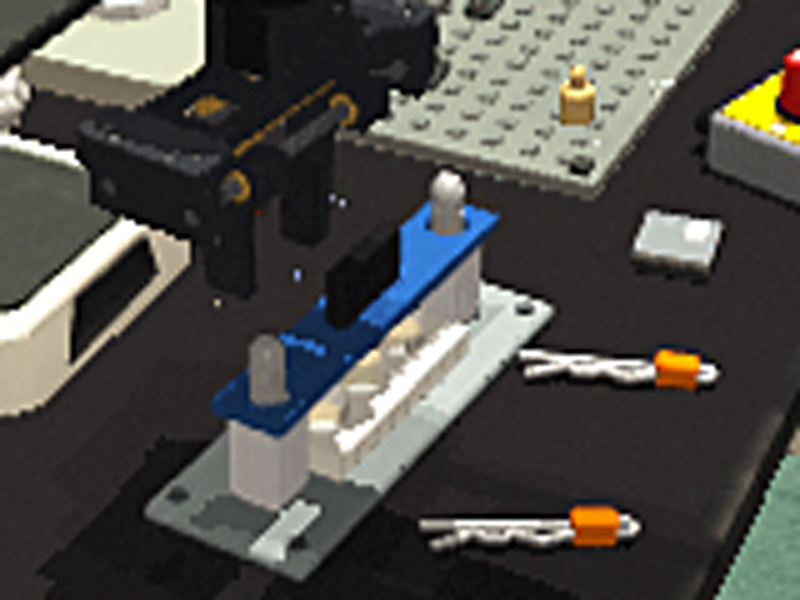

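View pics/z19t.png

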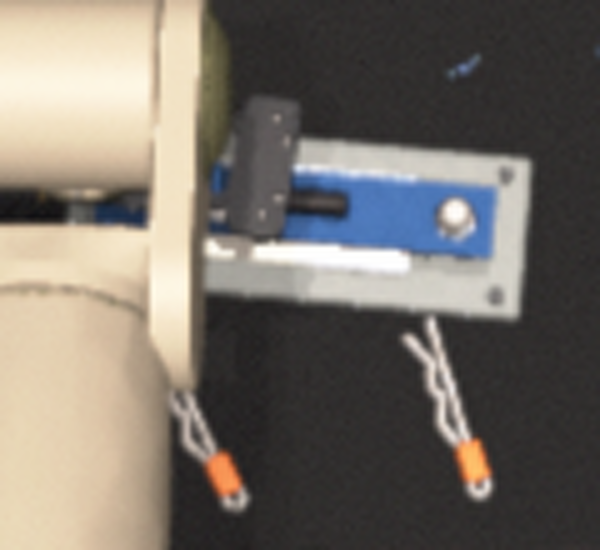

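The bar lies flat over both studs. Now I'll gauge the left stud's y by closing lightly on it.

```bash
python3 -m pendant '[[[0,0.0007,0.05],[0,0,-0.0207],0],[[0,0.0007,0.1],[0,0,-0.0207],0],[[0,0.0007,0.1306],[0,0,-0.0207],0],[[0,0.0007,0.1306],[0,0,-0.0207],-0.2],[[0,0.0007,0.1306],[0,0,-0.0207],-0.4],[[0,0.0007,0.1306],[0,0,-0.0207],-0.4]]'; python3 -m pendant '[[[0,0,0],[0,0,0],-0.5],[[0,0,0],[0,0,0],-0.6],[[0,0,0],[0,0,0],-0.65],[[0,0,0],[0,0,0],-0.65]]'; python3 -m pendant '[[[0,0,0],[0,0,0],-0.65],[[0,0,0],[0,0,0],-0.65]]'
```

```text
time: 32.98
eef_pos: [588.8, 94.4, 83.1]
ee_rot: [3.14, -0.0, 1.446]
force: [-0.5, -0.4, 0.0]
grip_width: 26.3
time: 33.48
eef_pos: [588.8, 96.2, 82.7]
ee_rot: [3.14, -0.003, 1.447]
force: [2.7, 9.8, 1.0]
grip_width: 17.1
time: 33.72
eef_pos: [588.8, 96.2, 82.7]
ee_rot: [3.14, -0.003, 1.447]
force: [3.4, 10.1, 0.9]
grip_width: 16.6
```

```bash
python3 -m pendant '[[[0,0,0],[0,0,0],-0.4],[[0,0,0],[0,0,0],0],[[0,0,-0.06],[0,0,0],0],[[0,0,-0.12],[0,0,0],0],[[0,0,-0.14],[0,0,0],0]]'; python3 - <<'E'
from h import *
import pickle
C=pickle.load(open("cal.pkl","rb")); T,S=C["top"],C["side"]
A=np.array(T["mtx"])@np.c_[T["R"],T["t"]];B=np.array(S["mtx"])@np.c_[S["R"],S["t"]]
def blobs(f):
    b=cv2.imread(f); h=cv2.cvtColor(b,cv2.COLOR_BGR2HSV); m=cv2.inRange(h,(5,170,120),(18,255,255))
    n,l,st,c=cv2.connectedComponentsWithStats(m); return [(c[i].round(2).tolist(),int(st[i,4])) for i in range(1,n) if st[i,4]>15]
for f in("top_1","top_14","side_1","side_14"): print(f,blobs(f"pics/{f}.png"))
E
```

```text
time: 34.35
eef_pos: [588.9, 94.1, 153.7]
ee_rot: [3.139, -0.0, 1.447]
force: [0.7, 0.5, 0.3]
grip_width: 44.2
top_1 []
top_14 []
side_1 [([193.86, 116.12], 262), ([324.85, 213.83], 41), ([308.52, 245.17], 46)]
side_14 [([193.88, 116.18], 265), ([324.62, 214.14], 37), ([308.51, 244.43], 70)]
```

```bash
python3 - <<'E'
import cv2,numpy as np
T=cv2.imread("pics/top_1.png"); S=cv2.imread("pics/side_14.png")
a=cv2.resize(T[208:258,200:235],None,fx=12,fy=12,interpolation=cv2.INTER_CUBIC)
b=cv2.resize(T[208:258,255:290],None,fx=12,fy=12,interpolation=cv2.INTER_CUBIC)
cv2.imwrite("pics/z20t.png",np.hstack([a,b])[:600,:800]); print(a.shape)
a=cv2.resize(S[200:260,265:335],None,fx=10,fy=10,interpolation=cv2.INTER_CUBIC)
cv2.imwrite("pics/z20s.png",a)
E
```

```text
(600, 420, 3)
```

View pics/z20t.png

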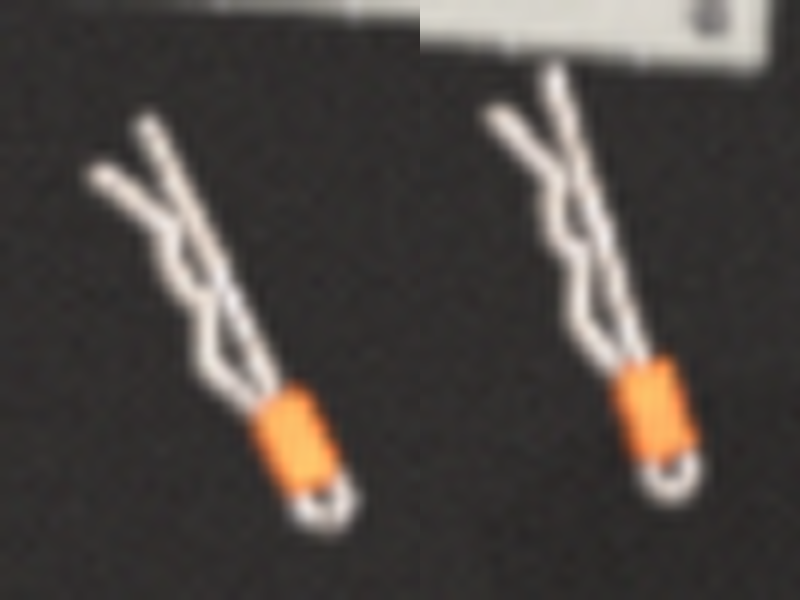

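View pics/z20s.png

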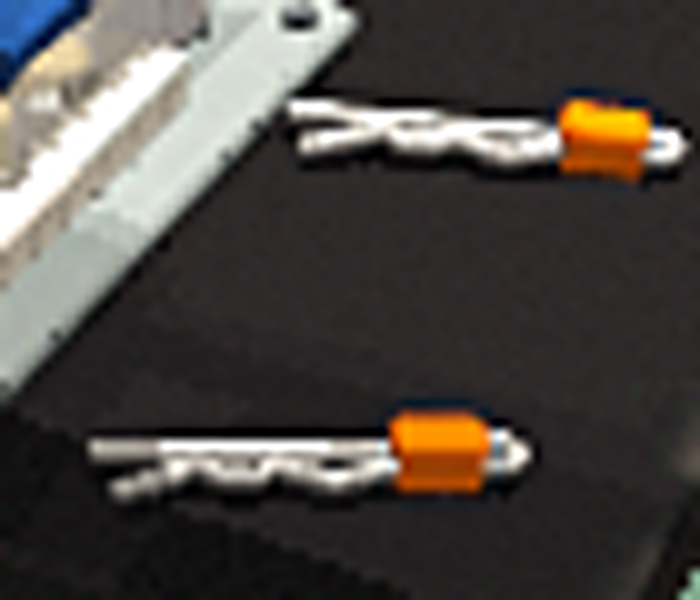

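```bash
python3 - <<'E'
from h import *
import pickle
C=pickle.load(open("cal.pkl","rb")); T,S=C["top"],C["side"]
for nm,tb,tt,tr,sb,st in(("L",(224.8,244.8),(212.25,217.8),(222.9,240.7),(309,245),(274.2,244.7)),("R",(274.7,242.2),(266.08,214),(273.3,238.2),(325.5,213.8),(294.2,210.7))):
    b=unproj(T,tb,15);t=unproj(T,tt,8);r=unproj(T,tr,8);sB=unproj(S,sb,8);sT=unproj(S,st,8)
    g=lambda d:np.arctan2(d[1],d[0]).round(3)
    print(nm,"top blk",b.round(1),"tip",t.round(1),"yaw leg",g(t-r),"blk-tip",g(t-b),"side blk",sB.round(1),"tip",sT.round(1),g(sT-sB),np.linalg.norm((sT-sB)[:2]))
    obs=[(T,(0,0,7),tb),(T,(86,0,0),tt),(S,(0,0,0),sb),(S,(86,0,0),st)]
    p,rr=fit(obs,z0=8,x0=(430,0,.3)); print(p.round(3),rr.round(1).tolist())
go(430,54,90,1.98)
E
```

```text
L top blk [429.6  51.   15. ] tip [509.2  86.1   8. ] yaw leg 0.413 blk-tip 0.416 side blk [428.3  51.8   8. ] tip [507.7  87.1   8. ] 0.418 86.83646677331842
[4.29372e+02 5.14050e+01 4.16000e-01] [[-0.1, 0.1], [-0.0, 0.4], [-0.3, -0.2], [0.0, -0.2]]
R top blk [432.7 -93.   15. ] tip [515.4 -71.2   8. ] yaw leg 0.255 blk-tip 0.258 side blk [431.6 -92.3   8. ] tip [514.5 -70.1   8. ] 0.262 85.80965591211216
[ 4.32053e+02 -9.29240e+01  2.59000e-01] [[-0.0, 0.2], [-0.1, 0.1], [-0.1, -0.2], [-0.1, -0.2]]
t 34.35 pos [588.9  94.1 153.7] rot [ 3.139 -0.     1.447] F [0.7 0.5 0.3] w 44.2 j [-0.04  0.54  1.39 -0.    1.21 -1.48]
row [-0.1189, -0.3058, 0.1267] [0.0008, 0.0002, -0.1698]
```

```bash
python3 -m pendant '[[[-0.04,-0.1,0],[0,0,-0.05],0],[[-0.07,-0.2,0],[0,0,-0.1],0],[[-0.1189,-0.3058,0],[0,0,-0.15],0],[[-0.1189,-0.3058,0.06],[0,0,-0.17],0],[[-0.1189,-0.3058,0.14],[0,0,-0.17],0],[[-0.1189,-0.3058,0.14],[0,0,-0.17],0],[[-0.1189,-0.3058,0.14],[0,0,-0.17],0]]'; python3 -c "
from h import *
go(429,53.1,2.5,1.987)"
```

```text
time: 35.22
eef_pos: [429.8, 54.2, 83.0]
ee_rot: [3.141, 0.0, 1.981]
force: [-0.3, -0.1, -0.5]
grip_width: 44.3
t 35.23 pos [429.8  54.2  83. ] rot [3.141 0.    1.981] F [-0.3 -0.1 -0.5] w 44.3 j [-0.15  0.32  1.95 -0.    0.87 -2.13]
row [-0.0013, -0.0023, 0.161] [0.0002, 0.0001, -0.0019]
```

```bash
python3 -m pendant '[[[-0.0013,-0.0023,0.06],[0,0,-0.0019],0],[[-0.0013,-0.0023,0.12],[0,0,-0.0019],0],[[-0.0013,-0.0023,0.15],[0,0,-0.0019],0],[[-0.0013,-0.0023,0.16],[0,0,-0.0019],0],[[-0.0013,-0.0023,0.161],[0,0,-0.0019],0]]'; python3 - <<'E'
from h import *
o=snap(("side",),tag="15"); S=o["side"]
cv2.imwrite("pics/z21s.png",cv2.resize(S["color"][180:280,250:360],None,fx=6,fy=6,interpolation=2))
go(429,53.1,2.5,1.987)
E
```

```text
time: 35.85
eef_pos: [429.1, 53.1, 2.4]
ee_rot: [3.141, 0.001, 1.987]
force: [0.4, 1.0, -0.1]
grip_width: 44.0
t 35.9 pos [429.1  53.1   2.5] rot [3.140e+00 1.000e-03 1.987e+00] F [-0.5  0.2  0.5] w 44.2 j [-0.15  0.49  2.   -0.    0.65 -2.14]
row [0.0001, -0.0002, 0.0] [0.0004, 0.0003, 0.0]
```

View pics/z21s.png

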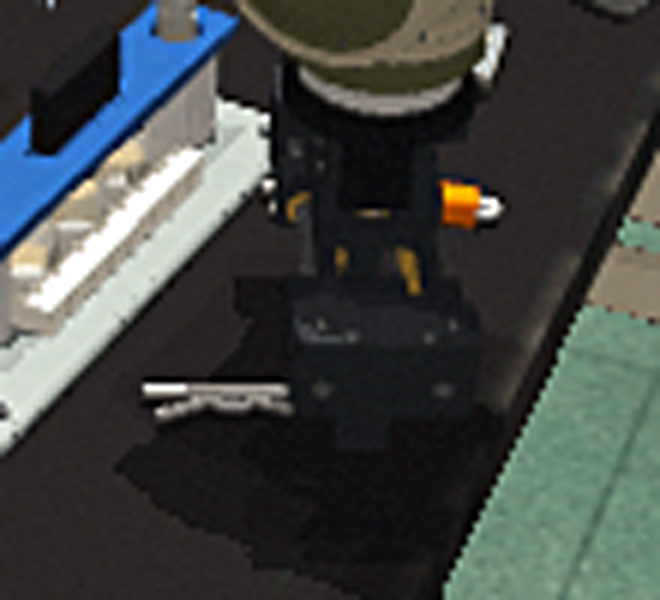

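```bash
python3 -m pendant '[[[0,0,0],[0,0,0],-0.3],[[0,0,0],[0,0,0],-0.5],[[0,0,0],[0,0,0],-0.7],[[0,0,0],[0,0,0],-1],[[0,0,0],[0,0,0],-1]]'; python3 -m pendant '[[[0,0,0],[0,0,0],-1],[[0,0,-0.04],[0,0,0],-1],[[0,0,-0.1],[0,0,0],-1],[[0,0,-0.15],[0,0,0],-1],[[0,0,-0.155],[0,0,0],-1],[[0,0,-0.155],[0,0,0],-1]]';python3 - <<'E'
from h import *
# approach pose: clip tip 25mm short of stud centre: grip centre 87.5+25=112 from stud, along shaker -x
a=-.118; st=np.array([587.5,96.35]); u=np.array([np.cos(a),np.sin(a)])
q=st-115*u; print(q); go(q[0],q[1],80.5,a+np.pi/2)
E
```

```text
time: 36.52
eef_pos: [428.6, 53.2, 1.8]
ee_rot: [3.141, 0.0, 1.987]
force: [-0.1, 0.1, 4.6]
grip_width: 13.3
time: 37.28
eef_pos: [428.1, 53.2, 78.4]
ee_rot: [-3.141, -0.001, 1.987]
force: [-0.6, -0.5, -1.0]
grip_width: 14.1
[473.29970143 109.88853047]
t 37.27 pos [428.1  53.2  78.4] rot [-3.141e+00 -1.000e-03  1.987e+00] F [-0.6 -0.5 -1. ] w 14.1 j [-0.15  0.33  1.96  0.    0.86 -2.14]
row [0.0671, 0.1285, -0.0043] [-0.0003, -0.0001, 0.17]
```

```bash
python3 -m pendant '[[[0,0,-0.004],[0,0,0.05],-1],[[0.02,0.04,-0.004],[0,0,0.1],-1],[[0.05,0.09,-0.004],[0,0,0.15],-1],[[0.0671,0.1285,-0.004],[0,0,0.17],-1],[[0.0671,0.1285,-0.004],[0,0,0.17],-1],[[0.0671,0.1285,-0.004],[0,0,0.17],-1]]';python3 - <<'E'
from h import *
go(473.3,109.9,80.4,1.4528)
o=snap(tag="16"); S=o["side"];T=o["top"]
cv2.imwrite("pics/z22s.png",cv2.resize(S["color"][180:280,220:330],None,fx=6,fy=6,interpolation=2))
cv2.imwrite("pics/z22t.png",cv2.resize(T["color"][150:260,160:280],None,fx=5,fy=5,interpolation=2))
E
```

```text
time: 38.02
eef_pos: [472.8, 109.4, 80.3]
ee_rot: [-3.14, 0.0, 1.454]
force: [-0.1, 0.1, -0.7]
grip_width: 13.6
t 38.02 pos [472.8 109.4  80.3] rot [-3.14   0.     1.454] F [-0.1  0.1 -0.7] w 13.6 j [-0.01  0.42  1.8  -0.    0.92 -1.47]
row [0.001, 0.0008, -0.0001] [-0.0006, 0.0001, 0.0003]
```

View pics/z22s.png

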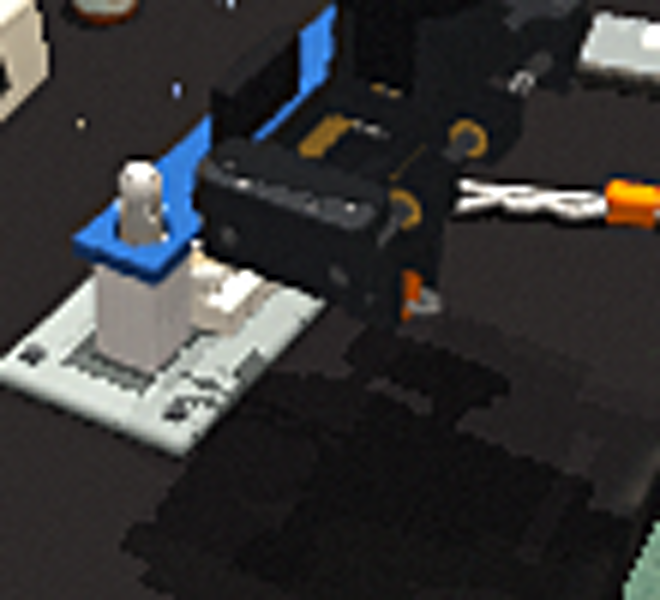

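View pics/z22t.png

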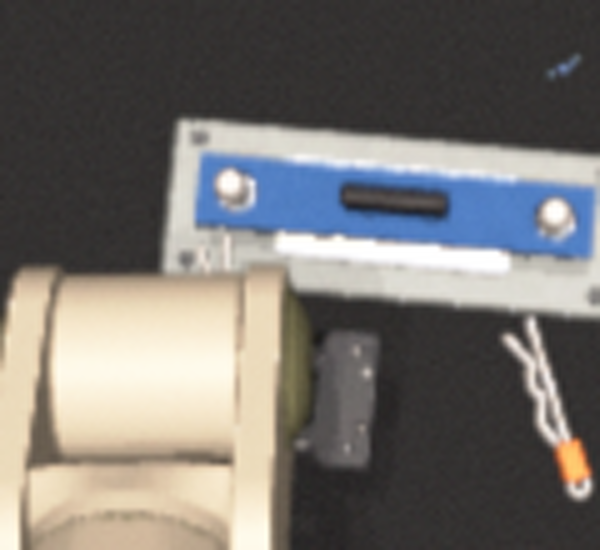

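```bash
python3 - <<'E'
from h import *
import pickle
C=pickle.load(open("cal.pkl","rb")); T,S=C["top"],C["side"]
im=cv2.imread("pics/top_16.png")
cv2.imwrite("pics/z23t.png",cv2.resize(im[178:208,190:220],None,fx=20,fy=20,interpolation=cv2.INTER_CUBIC))
a=-.118; st=np.array([587.5,94.6]); u=np.array([np.cos(a),np.sin(a)])
for d in(-30,-20,-9,0): 
    X=[*(st+d*u),86]; q=proj(T,X); print(d,q.round(2),((q-[190,178])*20).round(0))
q=proj(T,[*st,101.5]);print("top",q,(q-[190,178])*20)
E
```

```text
-30 [205.23 198.38] [305. 408.]
-20 [205.59 194.81] [312. 336.]
-9 [205.98 190.89] [320. 258.]
0 [206.31 187.69] [326. 194.]
top [205.77291709 186.92594583] [315.45834183 178.5189165 ]
```

View pics/z23t.png

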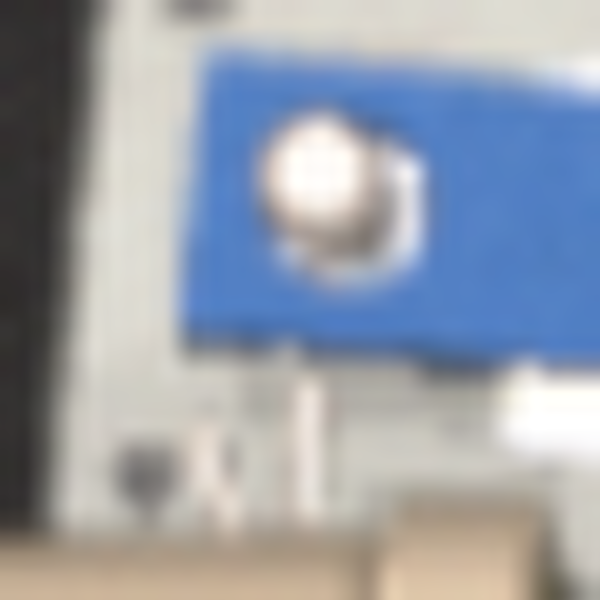

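The straight leg's line (px ≈(205.3,199)) points right at the stud axis as predicted. Advance the first 25 mm.

```bash
python3 -m pendant '[[[0.0004,0.01,0],[0,0,0],-1],[[0.0004,0.02,0],[0,0,0],-1],[[0.0004,0.03,0],[0,0,0],-1],[[0.0004,0.035,0],[0,0,0],-1],[[0.0004,0.035,0],[0,0,0],-1]]';python3 -m pendant '[[[0,0.007,0],[0,0,0],-1],[[0,0.014,0],[0,0,0],-1],[[0,0.014,0],[0,0,0],-1]]'
```

```text
time: 38.75
eef_pos: [491.2, 108.0, 81.1]
ee_rot: [-3.141, 0.0, 1.453]
force: [0.8, -0.3, -0.9]
grip_width: 13.6
time: 39.12
eef_pos: [498.2, 107.1, 81.2]
ee_rot: [3.142, 0.0, 1.453]
force: [0.1, 0.5, -0.2]
grip_width: 13.4
```

```bash
python3 -m pendant '[[[0,0.008,0.001],[0,0,0],-1],[[0,0.016,0.0014],[0,0,0],-1],[[0,0.02,0.0014],[0,0,0],-1],[[0,0.02,0.0014],[0,0,0],-1]]';python3 -m pendant '[[[0,0.007,0],[0,0,0],-1],[[0,0.014,0],[0,0,0],-1],[[0,0.014,0],[0,0,0],-1]]'
```

```text
time: 39.62
eef_pos: [508.0, 106.0, 80.4]
ee_rot: [-3.141, 0.0, 1.453]
force: [0.6, 0.1, -0.5]
grip_width: 13.8
time: 40.0
eef_pos: [515.1, 105.1, 80.5]
ee_rot: [3.141, -0.0, 1.453]
force: [-0.5, 0.6, -0.6]
grip_width: 13.7
```

```bash
python3 -m pendant '[[[0,0.006,0],[0,0,0],-1],[[0,0.012,0],[0,0,0],-1],[[0,0.012,0],[0,0,0],-1]]';python3 -m pendant '[[[0,0.006,0],[0,0,0],-1],[[0,0.012,0],[0,0,0],-1],[[0,0.012,0],[0,0,0],-1]]';python3 -m pendant '[[[0,0.006,0],[0,0,0],-1],[[0,0.01,0],[0,0,0],-1],[[0,0.01,0],[0,0,0],-1]]'
```

```text
time: 40.38
eef_pos: [521.1, 104.6, 80.4]
ee_rot: [3.141, -0.0, 1.453]
force: [0.5, 2.6, -0.7]
grip_width: 13.6
time: 40.75
eef_pos: [527.7, 103.9, 80.8]
ee_rot: [3.14, -0.001, 1.453]
force: [1.0, 5.1, -0.7]
grip_width: 13.9
time: 41.12
eef_pos: [532.6, 103.0, 80.7]
ee_rot: [3.14, -0.0, 1.453]
force: [3.4, 4.0, -2.2]
grip_width: 13.9
```

```bash
python3 -m pendant '[[[0,0.003,0],[0,0,0],-1],[[0,0.006,0],[0,0,0],-1],[[0,0.006,0],[0,0,0],-1]]';python3 -m pendant '[[[0,0.003,0],[0,0,0],-1],[[0,0.004,0],[0,0,0],-1],[[0,0.004,0],[0,0,0],-1]]'
```

```text
time: 41.5
eef_pos: [535.2, 102.6, 80.6]
ee_rot: [3.141, 0.0, 1.453]
force: [3.4, 2.7, -1.4]
grip_width: 13.6
time: 41.88
eef_pos: [536.7, 102.5, 80.4]
ee_rot: [-3.141, 0.0, 1.453]
force: [1.2, 2.8, -1.2]
grip_width: 13.7
```

```bash
python3 - <<'E'
from h import *
o=snap(tag="17"); S=o["side"];T=o["top"]
cv2.imwrite("pics/z24s.png",cv2.resize(S["color"][170:250,220:310],None,fx=7,fy=7,interpolation=2))
cv2.imwrite("pics/z24t.png",cv2.resize(T["color"][150:230,180:290],None,fx=6,fy=6,interpolation=2))
E
```

```text
(no output)
```

View pics/z24s.png

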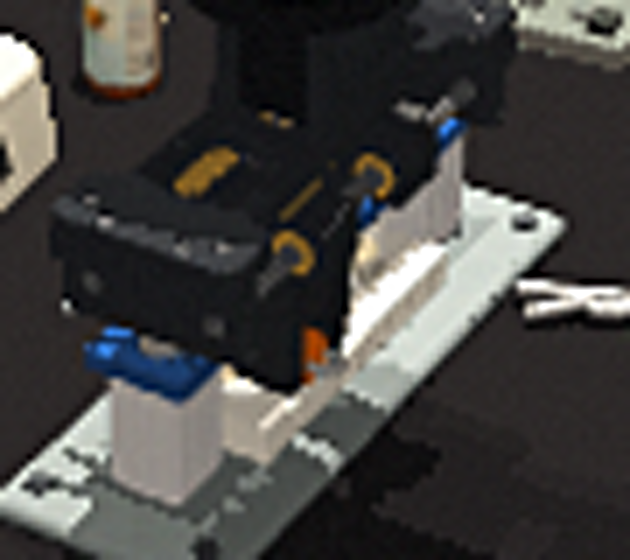

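View pics/z24t.png

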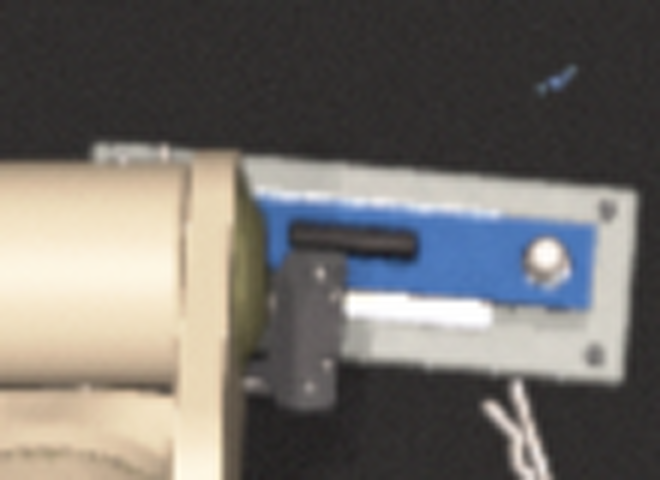

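```bash
python3 -m pendant '[[[0,0.002,0],[0,0,0],-1],[[0,0.003,0],[0,0,0],-1],[[0,0.003,0],[0,0,0],-1],[[0,0.003,0],[0,0,0],-1]]'
```

```text
time: 42.48
eef_pos: [538.2, 102.4, 80.4]
ee_rot: [-3.141, -0.0, 1.453]
force: [-1.4, 2.5, -1.1]
grip_width: 13.6
```

```bash
python3 -m pendant '[[[0,-0.001,0],[0,0,0],-1],[[0,-0.001,0],[0,0,0],-0.5],[[0,-0.001,0],[0,0,0],-0.2],[[0,-0.001,0],[0,0,0],0],[[0,-0.001,-0.06],[0,0,0],0],[[0,-0.001,-0.12],[0,0,0],0],[[0,-0.001,-0.13],[0,0,0],0]]';python3 - <<'E'
from h import *
go(431.7,-91.2,85,0.259+np.pi/2)
E
```

```text
time: 43.35
eef_pos: [538.5, 102.4, 147.1]
ee_rot: [3.138, -0.0, 1.453]
force: [-0.4, 0.0, -0.6]
grip_width: 44.2
t 43.35 pos [538.5 102.4 147.1] rot [ 3.138 -0.     1.453] F [-0.4  0.  -0.6] w 44.2 j [-0.03  0.45  1.55 -0.    1.14 -1.48]
row [-0.4096, -0.167, 0.1235] [0.0011, 0.0001, -0.12]
```

```bash
python3 -m pendant '[[[-0.05,-0.05,0],[0,0,-0.03],0],[[-0.15,-0.1,0],[0,0,-0.06],0],[[-0.25,-0.16,0],[0,0,-0.1],0],[[-0.35,-0.167,0],[0,0,-0.12],0],[[-0.4096,-0.167,0.02],[0,0,-0.12],0],[[-0.4096,-0.167,0.07],[0,0,-0.12],0],[[-0.4096,-0.167,0.12],[0,0,-0.12],0],[[-0.4096,-0.167,0.12],[0,0,-0.12],0]]';python3 - <<'E'
from h import *
go(431.7,-91.2,2.5,0.259+np.pi/2)
o=snap(tag="18"); S=o["side"];T=o["top"]
cv2.imwrite("pics/z25s.png",cv2.resize(S["color"][170:250,220:310],None,fx=7,fy=7,interpolation=2))
cv2.imwrite("pics/z25t.png",cv2.resize(T["color"][160:260,180:300],None,fx=6,fy=6,interpolation=2))
for n in o: print([(np.round(d["centre"],1),d["confidence"]) for d in place_of(o[n],"clip_1_seat")][:3],[(np.round(d["centre"],1),d["confidence"]) for d in place_of(o[n],"clip_1")][:3],[(np.round(d["centre"],1),d["confidence"]) for d in place_of(o[n],"hole_left")][:3])
E
```

```text
time: 44.35
eef_pos: [429.5, -90.6, 83.8]
ee_rot: [-3.138, -0.003, 1.83]
force: [-0.9, -0.0, 0.4]
grip_width: 44.0
t 44.35 pos [429.5 -90.6  83.8] rot [-3.138e+00 -3.000e-03  1.830e+00] F [-0.9 -0.   0.4] w 44.0 j [-0.48  0.33  1.93 -0.    0.88 -2.31]
row [-0.0028, 0.0044, 0.1626] [-0.0011, -0.0009, -0.0]
[(array([588.9,  99.7,  84.1]), 0.6), (array([ 429.2, -343.7,   69.9]), 0.51)] [] [(array([585.6,  96.5,  87. ]), 0.57)]
[(array([587.5,  94.6,  83.3]), 0.71), (array([578. ,  47.7,  13.1]), 0.52)] [(array([539.8, 106.9,  74. ]), 0.78), (array([432.9, -89. ,   9.5]), 0.73), (array([ 432.5, -345.4,   -3.6]), 0.18)] [(array([590. ,  98.3,  85. ]), 0.71), (array([573.7,   4.4,   8.5]), 0.32)]
```

View pics/z25s.png

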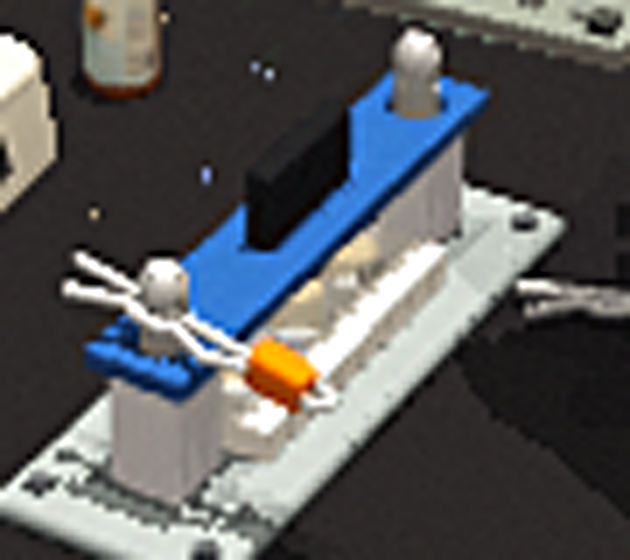

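View pics/z25t.png

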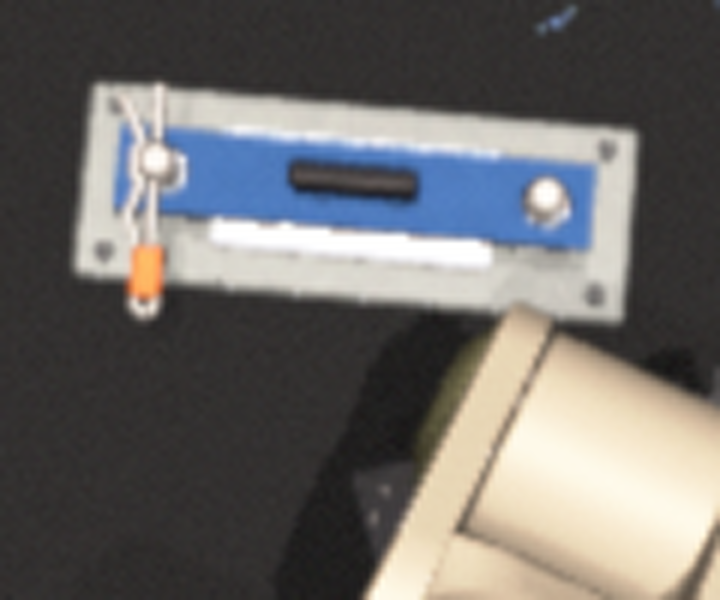

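Left clip is through the hole and snapped round the stud, grip sagging as described. Now the right clip.

```bash
python3 -m pendant '[[[0,0,0],[0,0,0],0],[[0,0,0],[0,0,0],0]]'; python3 -c "
from h import *
go(431.7,-91.2,2.5,0.259+np.pi/2)"
```

```text
time: 45.0
eef_pos: [430.8, -91.1, 85.6]
ee_rot: [3.142, 0.0, 1.83]
force: [0.6, -0.7, -1.1]
grip_width: 44.1
t 45.0 pos [430.8 -91.1  85.6] rot [3.142 0.    1.83 ] F [ 0.6 -0.7 -1.1] w 44.1 j [-0.48  0.33  1.93  0.    0.88 -2.31]
row [-0.0007, 0.0017, 0.1661] [0.0, 0.0, 0.0]
```

```bash
python3 -m pendant '[[[-0.0007,0.0015,0.06],[0,0,0],0],[[-0.0007,0.0015,0.12],[0,0,0],0],[[-0.0007,0.0015,0.155],[0,0,0],0],[[-0.0007,0.0015,0.165],[0,0,0],0],[[-0.0007,0.0015,0.166],[0,0,0],0]]'; python3 -m pendant '[[[0,0,0],[0,0,0],-0.3],[[0,0,0],[0,0,0],-0.5],[[0,0,0],[0,0,0],-0.7],[[0,0,0],[0,0,0],-1],[[0,0,0],[0,0,0],-1],[[0,0,0],[0,0,0],-1]]'; python3 -m pendant '[[[0,0,-0.04],[0,0,0],-1],[[0,0,-0.1],[0,0,0],-1],[[0,0,-0.15],[0,0,0],-1],[[0,0,-0.155],[0,0,0],-1],[[0,0,-0.155],[0,0,0],-1]]';python3 - <<'E'
from h import *
a=-.118; st=np.array([587.5,96.35])+180*np.array([np.sin(a),-np.cos(a)]); u=np.array([np.cos(a),np.sin(a)])
q=st-115*u; print(st,q); go(q[0],q[1],80.4,a+np.pi/2)
E
```

```text
time: 45.62
eef_pos: [431.7, -91.3, 2.7]
ee_rot: [3.141, 0.0, 1.83]
force: [-1.1, -0.1, 0.9]
grip_width: 44.1
time: 46.38
eef_pos: [431.7, -91.3, 2.7]
ee_rot: [3.141, 0.0, 1.83]
force: [-0.7, -0.3, 6.3]
grip_width: 13.5
time: 47.0
eef_pos: [431.2, -91.1, 79.2]
ee_rot: [-3.141, -0.001, 1.83]
force: [0.6, -0.6, -1.4]
grip_width: 13.9
[566.30925666 -82.39829341] [452.10895809 -68.85976294]
t 47.0 pos [431.2 -91.1  79.2] rot [-3.141e+00 -1.000e-03  1.830e+00] F [ 0.6 -0.6 -1.4] w 13.9 j [-0.48  0.34  1.93  0.    0.87 -2.31]
row [0.0322, 0.0518, -0.0024] [-0.0003, -0.0002, 0.12]
```

```bash
python3 -m pendant '[[[0,0,-0.0024],[0,0,0.04],-1],[[0.01,0.015,-0.0024],[0,0,0.08],-1],[[0.02,0.03,-0.0024],[0,0,0.12],-1],[[0.0322,0.0518,-0.0024],[0,0,0.12],-1],[[0.0322,0.0518,-0.0024],[0,0,0.12],-1],[[0.0322,0.0518,-0.0024],[0,0,0.12],-1]]';python3 - <<'E'
from h import *
go(452.1,-68.9,80.4,1.4528)
o=snap(tag="19"); S=o["side"];T=o["top"]
im=T["color"]; x0,y0=255,180
cv2.imwrite("pics/z26t.png",cv2.resize(im[y0:y0+30,x0:x0+30],None,fx=20,fy=20,interpolation=cv2.INTER_CUBIC))
cv2.imwrite("pics/z26s.png",cv2.resize(S["color"][150:250,230:340],None,fx=6,fy=6,interpolation=2))
a=-.118; st=np.array([566.3,-84.1]); u=np.array([np.cos(a),np.sin(a)])
for d in(-30,-20,-9,0): 
    X=[*(st+d*u),86]; q=proj(T,X); print(d,q.round(2),((q-[x0,y0])*20).round(0))
q=proj(T,[*st,101.5]);print("top",q,(q-[x0,y0])*20)
E
```

```text
time: 47.75
eef_pos: [452.2, -69.0, 80.8]
ee_rot: [-3.141, -0.0, 1.454]
force: [-0.2, 0.0, 0.8]
grip_width: 13.6
t 47.75 pos [452.2 -69.   80.8] rot [-3.141 -0.     1.454] F [-0.2  0.   0.8] w 13.6 j [-0.41  0.37  1.88 -0.    0.89 -1.86]
row [0.0002, -0.0003, 0.0009] [-0.0002, -0.0, 0.0005]
-30 [269.99 204.01] [300. 480.]
-20 [270.28 200.43] [306. 409.]
-9 [270.61 196.5 ] [312. 330.]
0 [270.88 193.29] [318. 266.]
top [271.09041804 192.58966792] [321.80836086 251.79335846]
```

View pics/z26t.png

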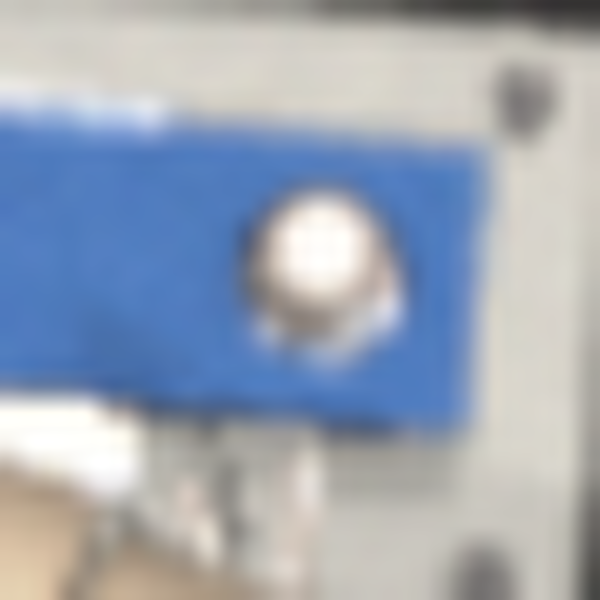

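View pics/z26s.png

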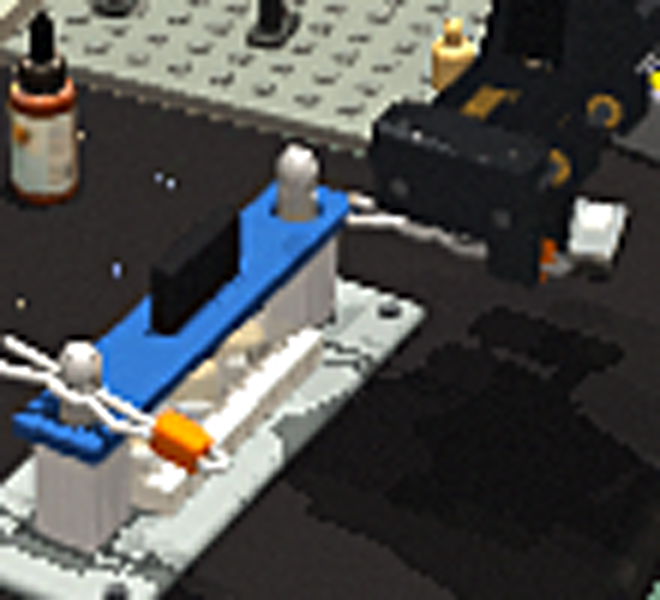

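Leg lines up with the right stud within ~0.5 mm. Advance.

```bash
python3 -m pendant '[[[0.0007,0.01,0.0006],[0,0,0],-1],[[0.0007,0.02,0.0006],[0,0,0],-1],[[0.0007,0.03,0.0006],[0,0,0],-1],[[0.0007,0.035,0.0006],[0,0,0],-1],[[0.0007,0.035,0.0006],[0,0,0],-1]]';python3 -m pendant '[[[0,0.007,0],[0,0,0],-1],[[0,0.014,0],[0,0,0],-1],[[0,0.014,0],[0,0,0],-1]]'
```

```text
time: 48.48
eef_pos: [470.0, -70.8, 80.8]
ee_rot: [-3.141, -0.0, 1.453]
force: [0.1, 0.2, -1.0]
grip_width: 13.6
time: 48.85
eef_pos: [477.1, -71.6, 80.9]
ee_rot: [3.141, 0.0, 1.453]
force: [0.9, 0.3, 0.1]
grip_width: 14.0
```

```bash
python3 -m pendant '[[[0,0.008,0.0008],[0,0,0],-1],[[0,0.016,0.0008],[0,0,0],-1],[[0,0.02,0.0008],[0,0,0],-1],[[0,0.02,0.0008],[0,0,0],-1]]';python3 -m pendant '[[[0,0.007,0],[0,0,0],-1],[[0,0.014,0],[0,0,0],-1],[[0,0.014,0],[0,0,0],-1]]'; python3 -m pendant '[[[0,0.006,0],[0,0,0],-1],[[0,0.012,0],[0,0,0],-1],[[0,0.012,0],[0,0,0],-1]]'
```

```text
time: 49.35
eef_pos: [486.9, -72.8, 80.4]
ee_rot: [-3.142, -0.0, 1.453]
force: [-0.0, -0.7, -0.6]
grip_width: 13.6
time: 49.72
eef_pos: [493.9, -73.6, 80.5]
ee_rot: [3.141, -0.0, 1.453]
force: [-0.1, 0.1, -1.2]
grip_width: 13.5
time: 50.1
eef_pos: [499.9, -74.1, 80.4]
ee_rot: [3.142, -0.0, 1.453]
force: [-0.4, 1.4, -1.5]
grip_width: 13.6
```

```bash
python3 -m pendant '[[[0,0.006,0],[0,0,0],-1],[[0,0.012,0],[0,0,0],-1],[[0,0.012,0],[0,0,0],-1]]';python3 -m pendant '[[[0,0.006,0],[0,0,0],-1],[[0,0.012,0],[0,0,0],-1],[[0,0.012,0],[0,0,0],-1]]';python3 -m pendant '[[[0,0.004,0],[0,0,0],-1],[[0,0.006,0],[0,0,0],-1],[[0,0.006,0],[0,0,0],-1]]';python3 -m pendant '[[[0,0.002,0],[0,0,0],-1],[[0,0.003,0],[0,0,0],-1],[[0,0.003,0],[0,0,0],-1]]'
```

```text
time: 50.48
eef_pos: [506.5, -75.0, 80.7]
ee_rot: [3.14, -0.0, 1.453]
force: [2.2, 4.5, -0.4]
grip_width: 13.8
time: 50.85
eef_pos: [512.4, -76.0, 80.7]
ee_rot: [3.14, 0.0, 1.453]
force: [4.7, 3.0, -1.4]
grip_width: 13.9
time: 51.22
eef_pos: [514.6, -76.1, 80.5]
ee_rot: [-3.142, 0.0, 1.453]
force: [0.9, 1.7, -1.0]
grip_width: 13.7
time: 51.6
eef_pos: [516.0, -76.2, 80.4]
ee_rot: [-3.141, -0.0, 1.453]
force: [-0.0, 1.9, -1.5]
grip_width: 13.9
```

Force has gone through the snap peak back to zero in x, so it's home. Release and look.

```bash
python3 -m pendant '[[[0,0,0],[0,0,0],-0.5],[[0,0,0],[0,0,0],-0.2],[[0,0,0],[0,0,0],0],[[0,0,-0.06],[0,0,0],0],[[0,0,-0.12],[0,0,0],0],[[0,0,-0.16],[0,0,0],0],[[0,0,-0.16],[0,0,0],0]]';python3 -c "
from h import *
go(431.8,-344.5,150,-0.285)"
```

```text
time: 52.48
eef_pos: [516.6, -76.5, 161.6]
ee_rot: [3.139, 0.001, 1.453]
force: [-0.1, -0.6, -0.1]
grip_width: 44.3
t 52.48 pos [516.6 -76.5 161.6] rot [3.139e+00 1.000e-03 1.453e+00] F [-0.1 -0.6 -0.1] w 44.3 j [-0.37  0.38  1.62 -0.    1.14 -1.82]
row [-0.5522, -0.1055, 0.0233] [0.0009, -0.0006, 0.5532]
```

```bash
python3 -m pendant '[[[-0.1,-0.03,0],[0,0,0.06],0],[[-0.2,-0.05,0],[0,0,0.12],0],[[-0.3,-0.08,0],[0,0,0.18],0],[[-0.4,-0.1,0],[0,0,0.24],0],[[-0.5,-0.1055,0.02],[0,0,0.3],0],[[-0.5522,-0.1055,0.02],[0,0,0.36],0],[[-0.5522,-0.1055,0.02],[0,0,0.42],0],[[-0.5522,-0.1055,0.02],[0,0,0.48],0]]';python3 - <<'E'
from h import *
o=snap(tag="20"); S=o["side"];T=o["top"]
cv2.imwrite("pics/z27s.png",cv2.resize(S["color"][150:260,220:330],None,fx=5.4,fy=5.4,interpolation=2))
cv2.imwrite("pics/z27t.png",cv2.resize(T["color"][160:250,180:300],None,fx=6,fy=6,interpolation=2))
for n in o:
  for l in("clip_1_seat","clip_1","bar","hole_left","hole_right","handle_grip"): print(n,l,[(np.round(d["centre"],1).tolist(),round(d["confidence"],2)) for d in place_of(o[n],l)][:3])
go(431.8,-344.5,56,-0.285)
E
```

```text
time: 53.48
eef_pos: [430.7, -344.3, 149.0]
ee_rot: [-3.14, 0.001, -0.054]
force: [-0.6, -0.2, -0.7]
grip_width: 44.0
top clip_1_seat [([541.4, 103.6, 76.5], 0.5), ([590.4, 101.2, 86.4], 0.43)]
top clip_1 [([537.5, 100.4, 77.0], 0.69), ([522.7, -73.1, 73.4], 0.5)]
top bar [([577.0, 0.8, 62.1], 0.83), ([563.3, -81.2, 89.6], 0.69)]
top hole_left [([583.7, 95.6, 87.0], 0.83)]
top hole_right [([567.0, -85.7, 90.8], 0.63)]
top handle_grip []
side clip_1_seat [([588.2, 96.2, 82.4], 0.65)]
side clip_1 [([542.7, 109.5, 73.4], 0.61), ([519.8, -73.8, 76.7], 0.57)]
side bar [([578.8, 8.4, 60.7], 0.94)]
side hole_left [([591.2, 97.8, 85.3], 0.69), ([578.2, 4.3, 11.4], 0.2)]
side hole_right [([566.2, -79.2, 85.2], 0.87)]
side handle_grip [([431.8, -344.2, 68.1], 0.76)]
t 54.17 pos [ 431.2 -344.2  150.5] rot [ 3.142 -0.    -0.047] F [ 1.  -0.7 -0.5] w 44.0 j [-0.89  0.45  1.54 -0.    1.15 -0.84]
row [0.0012, 0.0005, 0.189] [0.0, -0.0, 0.0758]
```

View pics/z27s.png

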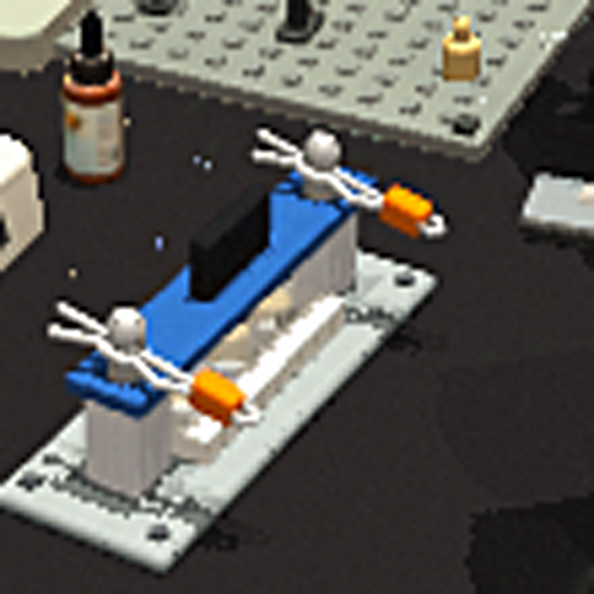

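View pics/z27t.png

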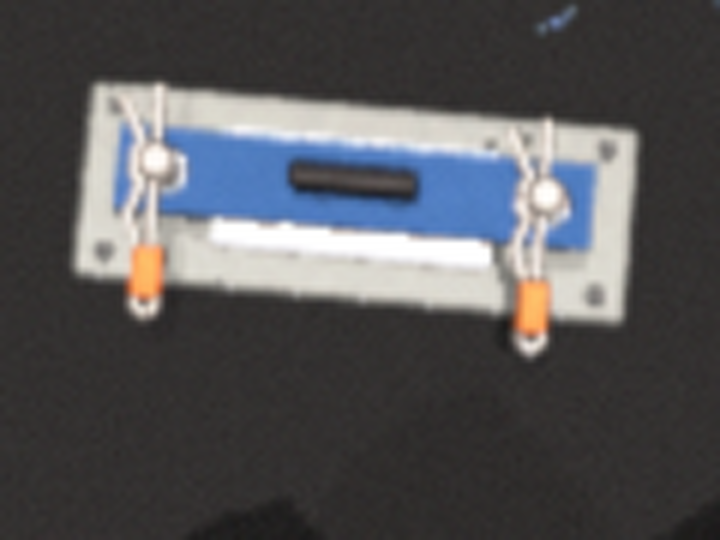

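```bash
python3 - <<'E'
from h import *
import pickle
C=pickle.load(open("cal.pkl","rb")); T,S=C["top"],C["side"]
a=-.118; u=np.array([np.cos(a),np.sin(a)])
for nm,st in(("L",np.array([587.7,94.5])),("R",np.array([566.4,-84.2]))):
    for d,h in((-50,8),(-50,0),(37.5,0)):
        X=[*(st+d*np.cos(.2)*u),86+d*np.sin(.2)+h]; q=proj(T,X);s=proj(S,X)
        print(nm,d,h,"T zoom",((q-[180,160])*6).round(0),"S zoom",((s-[220,150])*5.4).round(0))
    print("dpx per mm", (proj(T,[*(st+u),80])-proj(T,[*st,80]))*6,(proj(S,[*(st+u),80])-proj(S,[*st,80]))*5.4)
E
```

```text
L -50 8 T zoom [148. 271.] S zoom [220. 378.]
L -50 0 T zoom [150. 273.] S zoom [220. 392.]
L 37.5 0 T zoom [164.  85.] S zoom [ 60. 303.]
dpx per mm [ 0.21274382 -2.12302439] [-1.84351403 -0.67786321]
R -50 8 T zoom [537. 305.] S zoom [407. 193.]
R -50 0 T zoom [536. 307.] S zoom [407. 206.]
R 37.5 0 T zoom [553. 119.] S zoom [259. 130.]
dpx per mm [ 0.17717066 -2.12938881] [-1.72415208 -0.54929981]
```

Both clips match the seated-pose projection within ~1–2 mm. Bar flat, vials in place. Now the handle to ON.

```bash
python3 -m pendant '[[[0.0012,0.0005,0],[0,0,0.05],0],[[0.0012,0.0005,0],[0,0,0.076],0],[[0.0012,0.0005,0.06],[0,0,0.076],0],[[0.0012,0.0005,0.12],[0,0,0.076],0],[[0.0012,0.0005,0.17],[0,0,0.076],0],[[0.0012,0.0005,0.189],[0,0,0.076],0],[[0.0012,0.0005,0.189],[0,0,0.076],-0.3],[[0.0012,0.0005,0.189],[0,0,0.076],-0.5]]'; python3 -m pendant '[[[0,0,0],[0,0,0],-0.6],[[0,0,0],[0,0,0],-0.7],[[0,0,0],[0,0,0],-1],[[0,0,0],[0,0,0],-1]]'
```

```text
time: 55.18
eef_pos: [432.2, -344.9, 57.0]
ee_rot: [3.141, -0.001, -0.286]
force: [-0.4, 0.1, -0.9]
grip_width: 25.9
time: 55.68
eef_pos: [432.1, -344.7, 56.5]
ee_rot: [3.141, -0.001, -0.286]
force: [-0.4, 0.9, 7.2]
grip_width: 13.6
```

```bash
python3 -m pendant '[[[0,0,0],[0,0,-0.05],-1],[[0,0,0],[0,0,-0.1],-1],[[0,0,0],[0,0,-0.15],-1],[[0,0,0],[0,0,-0.2],-1],[[0,0,0],[0,0,-0.25],-1]]';python3 -m pendant '[[[0,0,0],[0,0,-0.05],-1],[[0,0,0],[0,0,-0.1],-1],[[0,0,0],[0,0,-0.15],-1],[[0,0,0],[0,0,-0.2],-1],[[0,0,0],[0,0,-0.245],-1],[[0,0,0],[0,0,-0.248],-1],[[0,0,0],[0,0,-0.248],-1]]'; python3 -m pendant '[[[0,0,0],[0,0,0],-0.5],[[0,0,0],[0,0,0],-0.1],[[0,0,0],[0,0,0],0],[[0,0,-0.06],[0,0,0],0],[[0,0,-0.15],[0,0,0],0],[[0,0,-0.25],[0,0,0],0],[[0,0,-0.3],[0,0,0],0],[[0,0,-0.3],[0,0,0],0]]'; python3 - <<'E'
from h import *
go(300,-345,250,1.286)
E
```

```text
time: 56.3
eef_pos: [432.3, -344.7, 56.6]
ee_rot: [3.14, -0.001, 0.505]
force: [2.2, 0.6, 4.7]
grip_width: 13.5
time: 57.18
eef_pos: [432.5, -344.5, 56.6]
ee_rot: [3.14, 0.0, 1.279]
force: [3.1, 2.3, 5.4]
grip_width: 13.9
time: 58.18
eef_pos: [432.1, -344.9, 207.2]
ee_rot: [3.139, 0.002, 1.279]
force: [0.2, -0.0, -1.1]
grip_width: 43.8
t 58.17 pos [ 432.1 -344.9  207.2] rot [3.139e+00 2.000e-03 1.279e+00] F [ 0.2 -0.  -1.1] w 43.8 j [-0.89  0.4   1.46 -0.    1.28 -2.16]
row [-0.0764, -0.2528, -0.086] [0.0008, 0.0006, -0.0023]
```

```bash
python3 -m pendant '[[[-0.03,-0.1,-0.04],[0,0,0],0],[[-0.05,-0.2,-0.08],[0,0,0],0],[[-0.0764,-0.25,-0.08],[0,0,0],0],[[-0.0764,-0.25,-0.08],[0,0,0],0],[[-0.0764,-0.25,-0.08],[0,0,0],0]]'; python3 - <<'E'
from h import *
o=snap(tag="21"); S=o["side"];T=o["top"]
a=cv2.resize(S["color"][120:250,220:390],None,fx=4.4,fy=4.4,interpolation=2);cv2.imwrite("pics/z28s.png",a)
cv2.imwrite("pics/z28t.png",cv2.resize(T["color"][160:270,180:400],None,fx=3.6,fy=3.6,interpolation=2))
print(get_state()["time"],get_state()["eef_pos"])
E
```

```text
time: 58.8
eef_pos: [301.5, -344.8, 245.0]
ee_rot: [-3.141, -0.001, 1.279]
force: [-0.1, 0.1, 0.7]
grip_width: 44.0
58.9 [ 301.77897446 -344.79607473  245.23043268]
```

View pics/z28s.png

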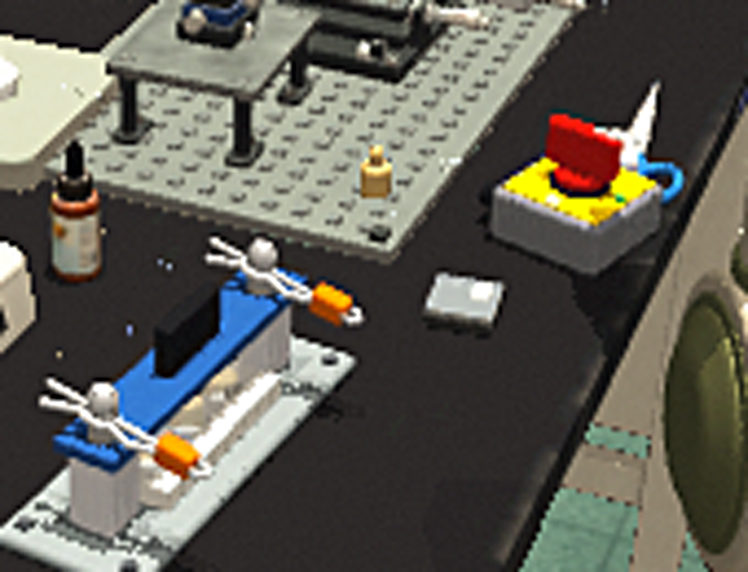

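View pics/z28t.png

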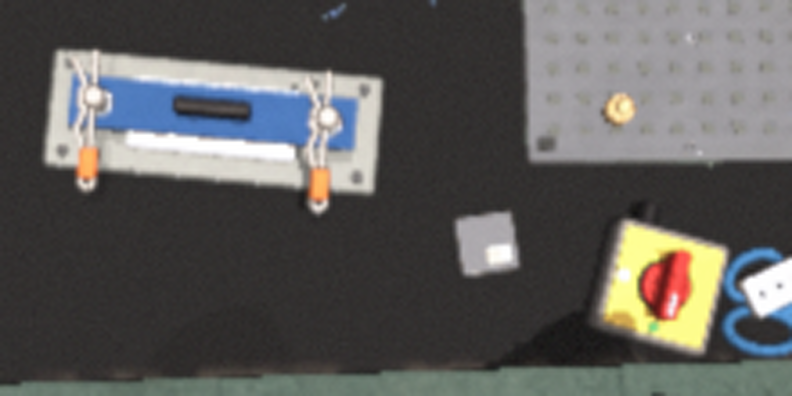

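The handle is back at ON (white line toward the green dot, top crop (670,300)), both clips are round their studs, the bar is flat, and the bottle and box haven't moved. Handing in.

```bash
python3 -c "
from station import *
print(sign_off())"
```

```text
the job is handed in; nothing more can be done
None
```

I did the whole job in order and handed it in at about 59 s of the 210 s. `sign_off()` reports no verdict, so what follows is from my own pictures and force readings.

- **Sequence:** I turned the handle to OFF and stood the three vials in the three wells. The bar then went over the studs onto its pillars, a clip went through each stud, and the handle went back to ON.
- **Bar knocked:** The bar was knocked about 40 mm aside during the run. I measured its position again before picking it up.
- **Handle:** The last pictures show the paddle at ON, with its white line toward the green dot. The joint value itself can't be read.
- **Clips:** Both show snapped round their studs. When I pushed each one in, the force passed through a snap and fell back to about zero. Both lie within about 1–2 mm of where a fully home clip should appear in the top view. In the side view their grips sit slightly lower than my model, by roughly 3–6 mm.
- **Bar and vials:** The bar looks flat on both pillars. The vials stood in their wells when last seen clearly, before the bar covered most of them.
- **Bottle and box:** The dropper bottle and the flat dark box look unmoved.
- **Disagreements:** Camera positions were off by about 1.7 mm in y against what the gripper felt on the handle and the left stud, so I allowed for that when placing the clips. Some network estimates near the end differed from mine by about 4–8 mm; I relied on the pictures and the felt positions instead.

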